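# Tote out of the way, then the spares cage gate past its bent keeper

## Robot

A 6-joint arm with a two-finger parallel gripper is mounted at the origin on the work surface. World frame = base frame: x ahead of the robot, y to its left, z up, the work surface at z = 0. Lengths are in m, angles in rad, forces in N, time in s.
With the tool pointing down it reaches from about 0.325 to 0.9 m from the base axis. Payload 3.5 kg.
Tool frame: the origin (TCP) lies at the very end of the fingers, on their centre line; the grasp point (between the pads) lies 19 mm behind it; y points along the fingers, x is the direction in which the jaws open and shut, and the axes are right-handed (so a half turn about y gives the same grasp; the last joint's range is limited). The gripper opens to 85 mm and grips with 20 to 120 N. Pads are 22 mm wide; open, the fingers measure 114 mm over their backs; the gripper's body (76 mm by 85 mm) begins 54 mm behind the grasp point. The pads swing forward as they close: fully open they stand 13 mm farther back than shut.
Start: joints at [1.02, 0.276, -0.026, 1.268, 0, 1.467], TCP at [0.271, 0.563, 0.231] pointing down, gripper open.
Joint ranges: [-3.12, 3.12], [-0.85, 1.88], [-1.08, 1.24], [-1.95, 2.15], [-1.57, 1.53], [-3.14, 3.14]. Speed limits (rad/s): [2.57, 2.57, 3.14, 3.14, 3.14, 3.14].

## Interface

Orientations are given as a rotation vector (axis times angle).
In Python, from workcell import ctrl gives the robot as it stands.
- The arm moves only by the tool servo_tool, never from a script. Its argument "rows" is text: rows parted by semicolons, each of 7 numbers parted by spaces: the turn, a rotation vector about the tool's x, y, z in degrees, then the shift along the tool's x, y, z in mm, then the closure in counts, from 0 (fully open) to 255 (shut). A call has 1 to 5 rows; each row is the pose to reach, as a shift and turn from the pose commanded when the call began, along the tool's axes at that moment; what a row does not reach only later rows make up. A row lasts 1/10 s, in which the tool goes at most 50 mm and 8.59 degrees, less where a joint would pass 70% of its speed; a pose out of reach is approached as far as the arm can. A call with a gripper value outside its range is refused whole. The fingers move at their own pace and stop on an object; "squeeze" is the grip in N (left out, the last holds). Time passes only in rows, so rows that repeat a pose let the fingers close. It gives the time, the measured TCP pose, the force and the opening at its end, in the units of the state.
- ctrl.get_state(): the state, without advancing time (a new reading comes with each control period).
- ctrl.snapshot(name): name is "scene" or "top"; returns a dict with "frame" (400x640x3 uint8, red, green, blue), "vertical_fov" (degrees; the focal length in pixels is half the picture's height over the tangent of half this angle, whatever the lens; pixels are square), "cx", "cy" (the principal point, pixels), "eye" and "attitude" of the camera in the world. Camera axes: x right, y down, z forward; pixel columns grow to the right and rows downward; lengths in m; the calibration is good to about 2 mm. A picture is of the moment at which its call begins. There is no depth.
- ctrl.close_job(): hands the job in, once; it reports no verdict.
The state is a dict: "time_s": time; "joint_pos": joint angles; "qvel": joint speeds; "tau": joint torques, N m; "eef_pos": TCP position; "ee_rot": TCP orientation; "force": force on the tool from outside, world axes, zero at the start; "torque": the same for the moment, N m; "gripper_width": opening from 0.0 (shut) to 1.0 (fully open).
Only numpy, scipy, OpenCV 4.12 (cv2) and the standard library are available. Lean on these libraries where they do the work, as an engineer would, in place of code of your own. Each camera call takes 0.05 s, during which the arm holds its last target. There are 200 camera calls.

## Task

First hang the small red tote that stands in the gate's way by its bar handle on both prongs of the twin-prong hook and let go of it. Then open the spares cage: grip the black knob of the sagging bolt, lift it so that the bolt's toe clears the keeper's bent-up lip while you draw it all the way back without forcing it against the keeper, and with the same knob pull the sprung gate ajar until its free edge stands about 10 cm out. Finish standing still with the knob in the grip so that the gate stays ajar, and leave everything else on the table where it is.

Things in the scene. Friction and masses are not known exactly. Their poses are not given: they have to be found in the camera images.
- tote: small open red plastic tote, 70 mm (its x) by 130 mm (its y), walls 55 mm high, about 0.3 kg, loose; tool handles fixed in it reach 55 mm. End plates (24 mm wide, 6 mm thick, at y = -62 and +62 mm) carry a wooden bar handle. Origin: centre of the underside; z up. Same either way round. It starts in front of the gate, in its swing
- tote_bar (a point): the middle of the tote's bar handle: a round bar 10 mm thick along the tote's y, 118 mm free between the end plates, its axis 135 mm above the tote's underside; the space below it is free down to 55 mm. To grasp it close across the tote's x, at its middle. Hung, the tote can swing about the bar
- hook_stand: fixed stand, foot 120 by 100 mm, blue upright plate 90 mm wide, 227 mm high, two steel prongs. Origin: bench level under the plate's front face; the prongs point along its -x, z up. Prongs 8 mm thick at y = -35 and +35 mm, axis 215 mm high, level to x = -100 mm, then turned up: tips at x = -111 mm, 237 mm high. The tote's bar lies across both, tote y along stand y (either way round)
- hook_seat (a point): where the middle of the tote's bar belongs when hung: mid-way between the prongs, 58 mm in front of the plate, 224 mm above the bench (bar axis height when it rests on the prongs); its axes are those of the stand. Reach it from the prong tips' side (-x) with the bar higher than 250 mm, then lower
- cage: the spares cage, fixed: 330 mm wide, 265 mm deep, 215 mm high, wood and steel bars, with a green gate in its front. Origin: at bench level under the gate's front face when closed; the gate faces -x of the cage, its y runs from the hinge to the free edge. Latch post at y = +125 to +155 mm
- gate_hinge (a point): on the gate's vertical hinge axis, at cage x = 9 mm, y = -140 mm, 165 mm high; its axes turn with the gate: its y points along the gate to the free edge, its -x out of the front face
- gate_edge (a point): the front top corner of the gate's free edge (stile), 261 mm from the hinge axis, 200 mm high
- gate (a joint): gate angle in rad: 0 closed, up to 1.2; positive as the free edge comes out towards the cage's -x (seen from above the gate turns clockwise). A hinge spring pulls it shut with 0.3 N m closed and 1 N m more per rad. About 0.4 rad is 10 cm at the free edge
- lift (a joint): how far the bolt is lifted in its tall worn guides, m: 0 sagging (its own weight, about 1.8 N, keeps it there), 0.022 at the top. At 0 the toe reaches 10 mm below the top of the keeper's lip, so it must be lifted by 11 mm or more (15 mm is good)
- bolt (a joint): how far the bolt is drawn back, m: 0 fully home, 0.05 drawn to its stop; it moves along the gate's -y, towards the hinge, against about 1.5 N of friction, and stays. Unlifted, its toe meets the lip after at most 5.5 mm; from about 0.026 the toe is past the lip, from about 0.03 the gate is free
- bolt_knob: the bolt's black knob, upright and rigid on the brass rod (12 mm thick, its axis 16 mm in front of the gate's face and 165 mm high when sagging); origin on the rod's axis under the knob, z up, axes those of the gate
- knob_grip (a point): middle of the knob: upright round black grip 20 mm thick, 42 mm high (212 to 254 mm above the bench when sagging), this point 233 mm high, on a 10 mm stem; at gate 0 and bolt 0 it lies at cage x = -16 mm, y = +50 mm. Its axes turn with the gate. Gate top 203 mm high, posts 215 mm; free all around the grip
- keeper: steel keeper on the latch post, fixed, origin and axes those of the cage: a bent-up lip 8 mm thick at y = +127.5 to +135.5 mm, top 157 mm high; the bolt's toe (12 mm long, y = +141 to +153 mm when home, bottom 147 mm high) hangs behind it; a front cheek up to 207 mm high keeps the gate shut until the bolt is drawn
- mug: blue mug, 80 mm wide, 95 mm high, loose bystander; origin centre of underside
- jar: amber glass jar with a steel cap, 64 mm wide, 85 mm high, loose bystander; origin centre of underside
- screwdriver: yellow screwdriver 200 mm long, lying, loose bystander; origin below its middle
- tape_roll: black roll of tape, 90 mm wide, 25 mm high, loose bystander; origin centre of underside
There are look-alikes about, which are no part of the job. Several things have the shape of the hook_stand; the one meant has the colours described above.

How it is judged:
By the outcome, as a careful person would: the job done as asked, in the order asked, and still so for the second after the job is handed in, while the arm keeps its last pose, push and grip.
It also fails if it takes over 61 s, if anything falls off the work surface, if the arm or the gripper's body presses on something with over 40 N, if the wrist force passes 120 N, or if a joint passes its speed limit or range.

## Working session

There is one attempt and no reset: what is moved stays moved. The work goes in short steps, Python scripts to look and compute and a tool call to move; the robot and the scene stay as the last step left them, time stands still between calls to the robot, and variables do not carry over. Pictures are saved under pics/ and viewed, about 8 in all and at most 12, crops included, and the job is handed in when it is done.

Besides the shell and the picture viewer there is one more tool, called by a JSON object that holds its "op" and its "data", one argument or row to a line. servo_tool: Moves the arm, as the interface text tells. Its arguments: {"type":"object","properties":{"rows":{"type":"string"},"squeeze":{"type":"number"}},"required":["rows"]}

```bash
mkdir -p pics; ls; cat > h.py <<'E'
import numpy as np, cv2
from workcell import ctrl
from scipy.spatial.transform import Rotation as R
def snap(n):
    s=ctrl.snapshot(n); return s
def cam(s):
    h=s["frame"].shape[0]; f=h/2/np.tan(np.radians(s["vertical_fov"])/2)
    A=np.array(s["attitude"],float)
    A=A if A.shape==(3,3) else (R.from_rotvec(A).as_matrix() if A.size==3 else None)
    return f,A,np.array(s["eye"],float)
def ray(s,u,v):
    f,A,e=cam(s); d=A@np.array([(u-s["cx"])/f,(v-s["cy"])/f,1.]); return e,d/np.linalg.norm(d)
def onz(s,u,v,z):
    e,d=ray(s,u,v); return e+d*(z-e[2])/d[2]
def proj(s,p):
    f,A,e=cam(s); c=A.T@(np.array(p)-e); return f*c[0]/c[2]+s["cx"],f*c[1]/c[2]+s["cy"]
E
python3 - <<'E'
from h import *
for n in("scene","top"):
    s=snap(n); cv2.imwrite(f"pics/{n}0.png",s["frame"][:,:,::-1]); print({k:v for k,v in s.items() if k!="frame"})
print(ctrl.get_state())
E
```

```text
pics
{'vertical_fov': 55.6771836021346, 'cx': 314.5333373921454, 'cy': 202.2715356562276, 'eye': array([ 1.15689496, -0.25518807,  1.0233375 ]), 'attitude': array([-2.09085497, -1.45087541,  0.50669044])}
{'vertical_fov': 56.668579538217976, 'cx': 318.3508090260612, 'cy': 199.42828501636714, 'eye': array([ 0.30926184, -0.03824162,  1.1106722 ]), 'attitude': array([-2.09142489,  2.11986391, -0.17162697])}
{'time_s': 0.1, 'joint_pos': array([ 1.01959111e+00,  2.77092650e-01, -2.77618147e-02,  1.26798806e+00,
       -1.04062756e-06,  1.46738696e+00]), 'qvel': array([-0.0016024 , -0.00108376,  0.00489414, -0.00104848,  0.00096124,
        0.00057918]), 'tau': array([ 2.92315926e-04, -4.46706963e+01,  2.96128696e+01,  8.45133589e-03,
       -4.15462830e-05,  1.18742588e-05]), 'eef_pos': array([0.27025324, 0.56276253, 0.23024082]), 'ee_rot': array([-1.38930799, -0.87196   ,  0.87496984]), 'force': array([-0.46593377, -0.19120231,  0.03162082]), 'torque': array([-0.01981276,  0.0744846 ,  0.00668893]), 'gripper_width': 0.9980517847266454}
```

View pics/scene0.png

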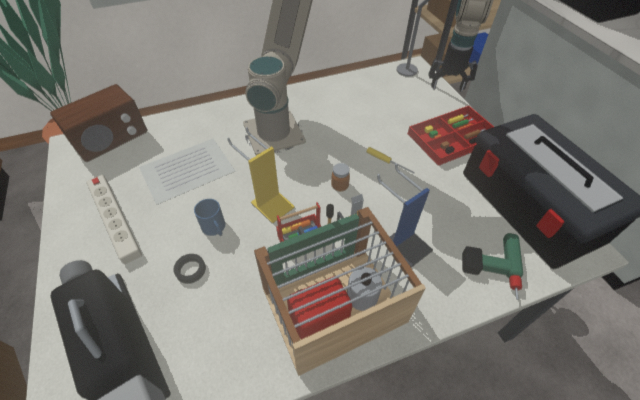

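View pics/top0.png

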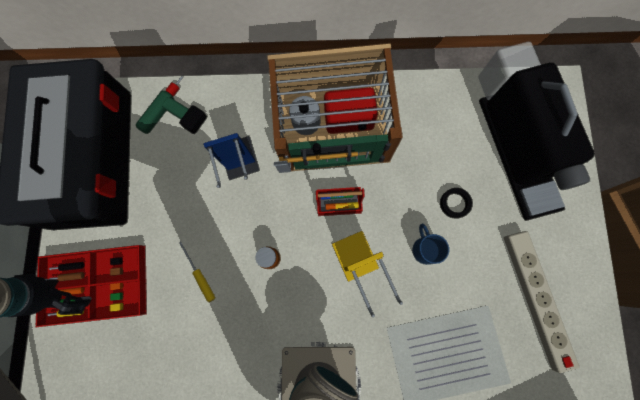

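The scene picture shows the blue stand at (408,215), the yellow look-alike at (265,185), the tote at (298,220) behind the gate, and the cage at (340,280). In the top picture:

- **Blue stand:** plate at (232,150), prongs pointing down to about (219,185) and (254,178).
- **Tote:** (340,201).
- **Cage:** gate at (335,152), latch side on the left.

Look-alikes in the top picture:

- **Stand:** blue (232,155) or yellow (357,255). I choose blue with steel prongs.
- **Tote:** small red (340,201), red box in the cage (350,105), or red organiser (90,285). I choose the one in front of the gate, (340,201).

Next, one close crop to check these.

```bash
python3 - <<'E'
import cv2
a=cv2.imread("pics/top0.png")[120:225,190:410]
cv2.imwrite("pics/c1.png",cv2.resize(a,None,fx=3.6,fy=3.6,interpolation=cv2.INTER_CUBIC))
a=cv2.imread("pics/scene0.png")[180:280,250:440]
cv2.imwrite("pics/c2.png",cv2.resize(a,None,fx=4.2,fy=4.2,interpolation=cv2.INTER_CUBIC))
E
```

```text
(no output)
```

View pics/c1.png

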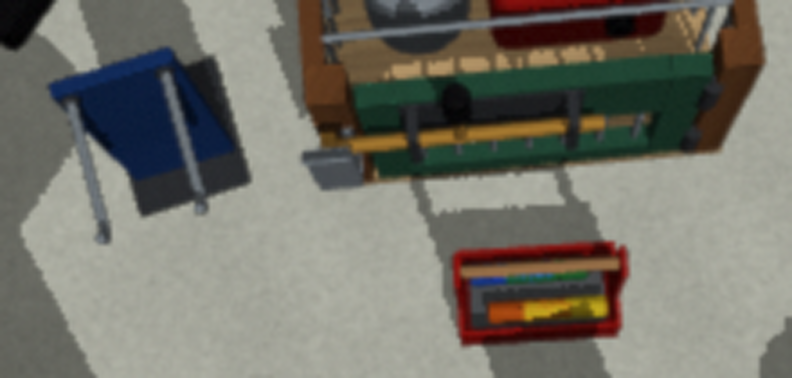

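View pics/c2.png

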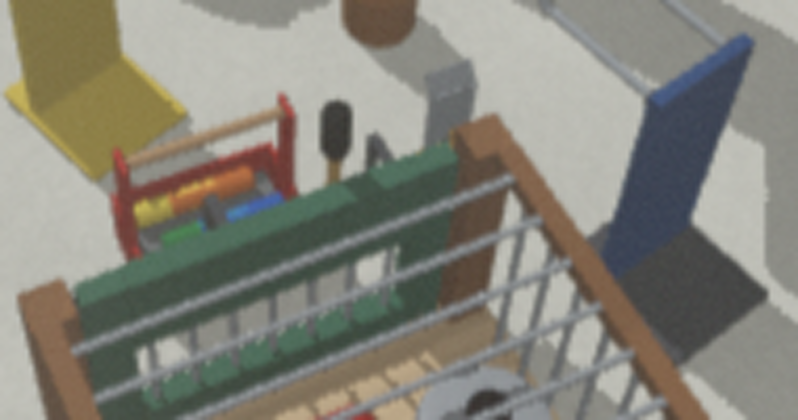

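The crops confirm the choice. The blue stand has two steel prongs, with tips at about c1 (103,235) and (201,208). The tote's wooden bar runs from c1 (462,270) to (618,262). The black knob is at c1 (456,92) and c2 (336,125). The bolt is home and the keeper is at c1 (335,168). Now triangulating.

```bash
cat >> h.py <<'E'
def tri(s1,p1,s2,p2):
    (a,d),(b,g)=ray(s1,*p1),ray(s2,*p2)
    t=np.linalg.lstsq(np.c_[d,-g],b-a,rcond=None)[0]; x,y=a+d*t[0],b+g*t[1]
    return (x+y)/2,np.linalg.norm(x-y)
E
python3 - <<'E'
from h import *
np.set_printoptions(precision=4,suppress=True)
T,S=snap("top"),snap("scene")
t=lambda u,v:((u+.5)/3.6-.5+190,(v+.5)/3.6-.5+120)
c=lambda u,v:((u+.5)/4.2-.5+250,(v+.5)/4.2-.5+180)
P=lambda n,x:print(n,x)
P("bar L",onz(T,*t(462,270),.135)); P("bar R",onz(T,*t(618,262),.135))
P("bar tri left", tri(T,t(462,270),S,c(285,113))); P("bar tri right",tri(T,t(618,262),S,c(125,162)))
for n,p in(("tipL",(103,235)),("tipR",(201,208))): P(n,onz(T,*t(*p),.235))
for n,p in(("rootL",(70,102)),("rootR",(165,72))): P(n,onz(T,*t(*p),.215))
P("plateL tri",tri(T,t(52,90),S,c(748,42))); P("plateR tri",tri(T,t(170,52),S,c(655,100)))
P("knob233",onz(T,*t(456,95),.240)); P("knob tri",tri(T,t(456,95),S,c(336,122)))
P("gate top L,R (z203)",[onz(T,*t(355,100),.203),onz(T,*t(712,68),.203)])
P("bolt line z165",[onz(T,*t(u,v),.165) for u,v in((350,145),(600,123))])
# colour-mask check: bolt rod and knob
f=T["frame"]; h=cv2.cvtColor(f,cv2.COLOR_RGB2HSV)
b=cv2.inRange(h,(100,120,40),(125,255,255)); b[:, :195]=0;b[:,265:]=0;b[:125]=0;b[195:]=0
n,_,st,ce=cv2.connectedComponentsWithStats(b); print(st[1:],ce[1:])
print(ctrl.get_state()["time_s"])
E
```

```text
bar L [ 0.5139 -0.0079  0.135 ]
bar R [ 0.518  -0.1243  0.135 ]
bar tri left (array([ 0.5142, -0.0075,  0.1343]), np.float64(0.0008853754598778849))
bar tri right (array([ 0.5174, -0.1251,  0.1366]), np.float64(0.0019375961047269094))
tipL [0.5214 0.2329 0.235 ]
tipR [0.5391 0.1663 0.235 ]
rootL [0.6238 0.2668 0.215 ]
rootR [0.6447 0.1995 0.215 ]
plateL tri (array([0.6298, 0.2764, 0.2228]), np.float64(0.0019695666676248402))
plateR tri (array([0.6544, 0.1923, 0.2275]), np.float64(0.0017459405355067078))
knob233 [ 0.6143 -0.0083  0.24  ]
knob tri (array([ 0.6121, -0.0097,  0.2451]), np.float64(0.0025562696199216035))
gate top L,R (z203) [array([0.6251, 0.0652, 0.203 ]), array([ 0.6434, -0.1895,  0.203 ])]
bolt line z165 [array([0.6035, 0.073 , 0.165 ]), array([ 0.6166, -0.1118,  0.165 ])]
[[204 133  51  37 870]
 [213 154   1   1   1]
 [215 156   1   1   1]] [[229.5575 151.2207]
 [213.     154.    ]
 [215.     156.    ]]
0.2
```

```bash
cat >> h.py <<'E'
def go(p,xdir):
    """print turn(deg) and shift(mm) in tool axes to reach TCP p, tool down, tool x at angle xdir (deg, mod 180)"""
    s=ctrl.get_state(); M=R.from_rotvec(s["ee_rot"]); 
    best=None
    for k in (xdir,xdir+180):
        a=np.radians(k); X=np.array([np.cos(a),np.sin(a),0]); Y=np.array([0,0,-1.]); Z=np.cross(X,Y)
        r=np.degrees((M.inv()*R.from_matrix(np.c_[X,Y,Z])).as_rotvec())
        if best is None or np.linalg.norm(r)<np.linalg.norm(best): best=r
    print("turn",np.round(best,2),"shift",np.round(M.inv().apply(np.array(p)-s["eef_pos"])*1e3,1),"t",s["time_s"],"q",np.round(s["joint_pos"],2),"pos",np.round(s["eef_pos"],4),"F",np.round(s["force"],1),"w",round(s["gripper_width"],3))
E
python3 - <<'E'
from h import *
s=ctrl.get_state(); print(R.from_rotvec(s["ee_rot"]).as_matrix().round(3))
go([.516,-.066,.26],1.9)
E
```

```text
[[ 0.433 -0.001 -0.901]
 [ 0.901 -0.001  0.433]
 [-0.001 -1.     0.   ]]
turn [ 4.000e-02  6.244e+01 -8.000e-02] shift [-460.6  -28.9 -493.7] t 0.2 q [ 1.02  0.28 -0.03  1.27  0.    1.47] pos [0.2704 0.563  0.2306] F [1.3 0.2 0. ] w 1.0
```

{"op": "servo_tool", "data": {
  "rows": "0 0 0 -33 -6 -35 0; 0 0 0 -66 -12 -70 0; 0 0 0 -99 -18 -105 0; 0 0 0 -132 -24 -140 0; 0 0 0 -165 -29 -175 0",
  "squeeze": 60
}}

```text
time_s: 0.7
eef_pos: [0.3572, 0.3371, 0.2605]
ee_rot: [-1.388, -0.874, 0.874]
force: [0.8, 0.6, 0.5]
gripper_width: 0.998
```

{"op": "servo_tool", "data": {
  "rows": "0 0 0 -33 0 -35 0; 0 0 0 -66 0 -70 0; 0 0 0 -99 0 -105 0; 0 0 0 -132 0 -140 0; 0 0 0 -165 0 -175 0"
}}

```text
time_s: 1.2
eef_pos: [0.4434, 0.1125, 0.2604]
ee_rot: [-1.388, -0.874, 0.873]
force: [1.1, 1.3, 0.2]
gripper_width: 0.999
```

{"op": "servo_tool", "data": {
  "rows": "0 8 0 -30 0 -32 0; 0 16 0 -60 0 -64 0; 0 24 0 -90 0 -96 0; 0 32 0 -120 0 -128 0; 0 40 0 -130 0 -143 0"
}}

```text
time_s: 1.7
eef_pos: [0.5168, -0.0682, 0.2602]
ee_rot: [-1.547, -0.326, 0.326]
force: [-0.1, 0.5, 0.5]
gripper_width: 1.0
```

```bash
python3 -c "
from h import *
go([.516,-.066,.116],1.9)"
```

```text
turn [7.000e-02 2.191e+01 2.000e-02] shift [  0.2 144.1   2.5] t 1.7 q [-0.25  0.08 -0.21  1.29 -0.    0.9 ] pos [ 0.5168 -0.0682  0.2602] F [-0.1  0.5  0.5] w 1.0
```

{"op": "servo_tool", "data": {
  "rows": "0 8 0 0 20 2 0; 0 16 0 0 45 2 0; 0 22 0 0 75 2 0; 0 22 0 0 110 2 0; 0 22 0 0 130 2 0"
}}

```text
time_s: 2.2
eef_pos: [0.513, -0.0625, 0.1274]
ee_rot: [-1.569, -0.029, 0.035]
force: [0.7, 0.1, 0.1]
gripper_width: 1.003
```

```bash
python3 - <<'E'
from h import *
go([.516,-.066,.116],1.9)
T,S=snap("top"),snap("scene")
a=T["frame"][130:240,270:420];b=S["frame"][150:270,230:380]
k=cv2.INTER_CUBIC
a=cv2.resize(a,(540,396),interpolation=k);b=cv2.resize(b,(495,396),interpolation=k)
cv2.imwrite("pics/g1.png",cv2.resize(np.hstack([a,b]),(800,306))[:,:,::-1])
E
```

```text
turn [-0.07  0.43 -0.22] shift [ 2.9 11.4 -3.6] t 2.2 q [-0.25  0.17 -0.39  1.01  0.    1.28] pos [ 0.513  -0.0625  0.1274] F [0.7 0.1 0.1] w 1.003
```

View pics/g1.png

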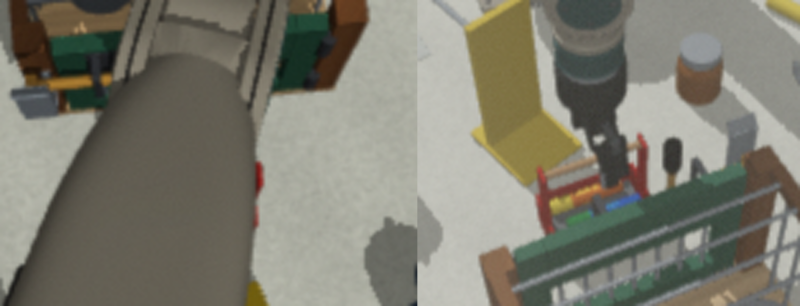

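The scene view (right half) shows the fingers straddling the bar at about (607,165), roughly at its middle; the top view is blocked by the arm. Now the last 11 mm down, then close.

{"op": "servo_tool", "data": {
  "rows": "0 0 0 3 6 -4 0; 0 0 0 3 11 -4 0; 0 0 0 3 11 -4 255; 0 0 0 3 11 -4 255; 0 0 0 3 11 -4 255"
}}

```text
time_s: 2.8
eef_pos: [0.5187, -0.0669, 0.1201]
ee_rot: [-1.571, -0.033, 0.031]
force: [-0.2, 0.6, -0.8]
gripper_width: 0.516
```

{"op": "servo_tool", "data": {
  "rows": "0 0 0 0 0 0 255; 0 0 0 0 0 0 255; 0 0 0 0 0 0 255; 0 0 0 0 0 0 255; 0 0 0 0 0 0 255"
}}

```text
time_s: 3.3
eef_pos: [0.5181, -0.0668, 0.1197]
ee_rot: [-1.571, -0.032, 0.032]
force: [-2.6, -0.1, 4.1]
gripper_width: 0.091
```

{"op": "servo_tool", "data": {
  "rows": "0 0 0 0 -5 0 255; 0 0 0 0 -15 0 255; 0 0 0 0 -30 0 255; 0 0 0 0 -50 0 255; 0 0 0 0 -70 0 255"
}}

```text
time_s: 3.8
eef_pos: [0.5178, -0.0667, 0.1898]
ee_rot: [-1.57, -0.031, 0.033]
force: [-0.1, 1.0, -2.4]
gripper_width: 0.091
```

```bash
python3 -c "
from h import *
go([.430,.170,.246],16.8)
go([.580,.2155,.246],16.8)"
```

```text
turn [ -0.03 -14.46  -0.04] shift [-78.1 -56.  240.1] t 3.8 q [-0.25  0.12 -0.31  1.14  0.    1.28] pos [ 0.5178 -0.0667  0.1898] F [-0.1  1.  -2.4] w 0.091
turn [ -0.03 -14.46  -0.04] shift [ 73.6 -56.1 279.4] t 3.8 q [-0.25  0.12 -0.31  1.14  0.    1.28] pos [ 0.5178 -0.0667  0.1898] F [-0.1  1.  -2.4] w 0.091
```

{"op": "servo_tool", "data": {
  "rows": "0 0 0 -5 -12 2 255; 0 0 0 -15 -25 12 255; 0 -1 0 -27 -40 30 255; 0 -3 0 -38 -52 52 255; 0 -5 0 -48 -60 77 255"
}}

```text
time_s: 4.3
eef_pos: [0.4654, 0.0092, 0.25]
ee_rot: [-1.568, -0.101, 0.101]
force: [0.9, 0.1, -2.8]
gripper_width: 0.09
```

```bash
python3 -c "
from h import *
go([.430,.170,.250],16.8)"
```

```text
turn [-0.02 -9.42 -0.02] shift [-1.45e+01  1.00e-01  1.64e+02] t 4.3 q [-0.12 -0.02 -0.33  1.26  0.    1.32] pos [0.4654 0.0092 0.25  ] F [ 0.9  0.1 -2.8] w 0.09
```

{"op": "servo_tool", "data": {
  "rows": "0 -2 0 -4 0 26 255; 0 -4 0 -7 0 54 255; 0 -6 0 -10 0 84 255; 0 -8 0 -12 0 112 255; 0 -9.5 0 -14 0 136 255"
}}

```text
time_s: 4.8
eef_pos: [0.4335, 0.1428, 0.249]
ee_rot: [-1.558, -0.231, 0.234]
force: [0.7, -0.7, -2.5]
gripper_width: 0.093
```

{"op": "servo_tool", "data": {
  "rows": "0 0 0 -4 0 14 255; 0 0 0 -8 0 24 255; 0 0 0 -8 0 27 255; 0 0 0 -8 0 28 255; 0 0 0 -8 0 28 255"
}}

```text
time_s: 5.3
eef_pos: [0.4202, 0.1653, 0.2493]
ee_rot: [-1.559, -0.23, 0.23]
force: [-0.0, -1.1, -1.9]
gripper_width: 0.096
```

```bash
python3 - <<'E'
from h import *
go([.430,.170,.250],16.8)
go([.580,.2155,.250],16.8)
T,S=snap("top"),snap("scene")
a=T["frame"][120:260,180:340];b=S["frame"][130:270,300:460]
k=cv2.INTER_CUBIC
a=cv2.resize(a,(400,350),interpolation=k);b=cv2.resize(b,(400,350),interpolation=k)
cv2.imwrite("pics/g2.png",np.hstack([a,b])[:,:,::-1])
E
```

```text
turn [ 0.02 -0.01  0.01] shift [10.7 -0.7  1.7] t 5.3 q [ 0.23 -0.04 -0.35  1.26 -0.    1.51] pos [0.4202 0.1653 0.2493] F [-0.  -1.1 -1.9] w 0.096
turn [ 0.02 -0.01  0.01] shift [167.5  -0.6   1.9] t 5.3 q [ 0.23 -0.04 -0.35  1.26 -0.    1.51] pos [0.4202 0.1653 0.2493] F [-0.  -1.1 -1.9] w 0.096
```

View pics/g2.png

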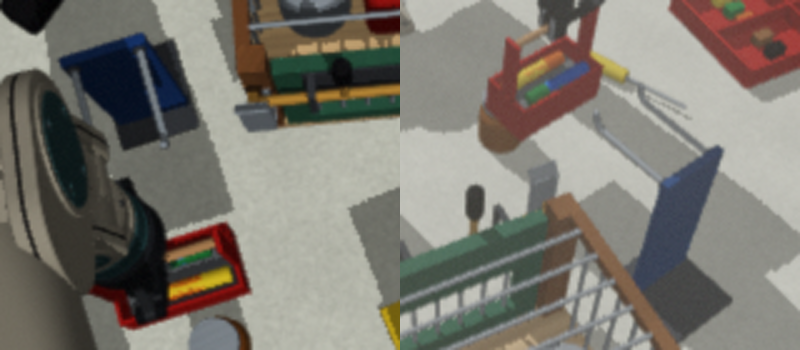

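The tote hangs level and square to the stand at right-half (550,70), with the prong tips at (597,120) and (640,85). Now forward over the prongs.

{"op": "servo_tool", "data": {
  "rows": "0 0 0 8 0 2 255; 0 0 0 24 -1 2 255; 0 0 0 44 -1 2 255; 0 0 0 66 -1 2 255; 0 0 0 90 -1 2 255"
}}

```text
time_s: 5.9
eef_pos: [0.507, 0.1939, 0.2502]
ee_rot: [-1.558, -0.23, 0.23]
force: [0.8, -0.7, -3.5]
gripper_width: 0.093
```

{"op": "servo_tool", "data": {
  "rows": "0 0 0 24 0 0 255; 0 0 0 46 0 0 255; 0 0 0 64 0 0 255; 0 0 0 74 0 0 255; 0 0 0 77 0 0 255"
}}

```text
time_s: 6.4
eef_pos: [0.5806, 0.2161, 0.2498]
ee_rot: [-1.559, -0.23, 0.231]
force: [-0.3, 0.3, -2.6]
gripper_width: 0.09
```

{"op": "servo_tool", "data": {
  "rows": "0 0 0 0 0 0 255; 0 0 0 0 0 0 255; 0 0 0 0 5 0 255; 0 0 0 0 12 0 255; 0 0 0 0 20 0 255"
}}

```text
time_s: 6.9
eef_pos: [0.5789, 0.216, 0.2299]
ee_rot: [-1.558, -0.231, 0.231]
force: [-0.5, -0.3, -2.4]
gripper_width: 0.091
```

```bash
python3 - <<'E'
from h import *
go([.580,.2155,.209],16.8)
T,S=snap("top"),snap("scene")
a=T["frame"][110:220,180:300];b=S["frame"][130:270,330:470]
k=cv2.INTER_CUBIC
a=cv2.resize(a,(400,366),interpolation=k);b=cv2.resize(b,(366,366),interpolation=k)
cv2.imwrite("pics/g3.png",np.hstack([a,b])[:,:,::-1])
E
```

```text
turn [0.   0.05 0.  ] shift [ 1.  20.9 -0.8] t 6.9 q [ 0.25  0.26 -0.05  1.26 -0.    1.53] pos [0.5789 0.216  0.2299] F [-0.5 -0.3 -2.4] w 0.091
```

View pics/g3.png

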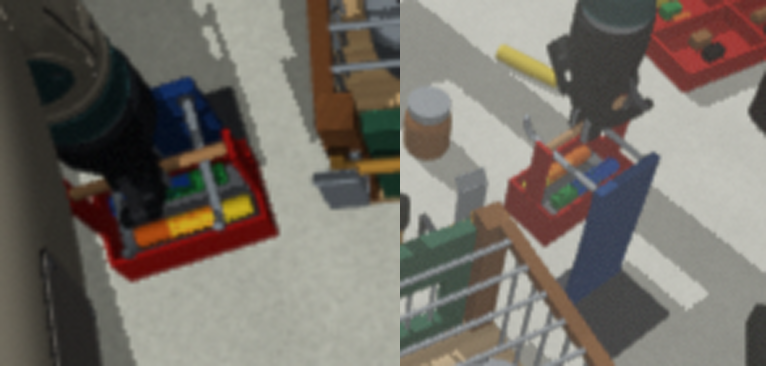

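The bar is above both prongs, crossing the right one at left-half (200,155). The prongs lie inside the end plates, between bar and box. Now lowering until the force shows the bar resting.

{"op": "servo_tool", "data": {
  "rows": "0 0 0 0 5 0 255; 0 0 0 0 10 0 255; 0 0 0 0 14 0 255; 0 0 0 0 17 0 255; 0 0 0 0 17 0 255"
}}

```text
time_s: 7.5
eef_pos: [0.5789, 0.216, 0.2127]
ee_rot: [-1.559, -0.23, 0.232]
force: [-0.8, 0.6, -3.2]
gripper_width: 0.091
```

{"op": "servo_tool", "data": {
  "rows": "0 0 0 0 1 0 255; 0 0 0 0 2 0 255; 0 0 0 0 3 0 255; 0 0 0 0 4 0 255; 0 0 0 0 4 0 255"
}}

```text
time_s: 8.0
eef_pos: [0.5792, 0.216, 0.2092]
ee_rot: [-1.558, -0.231, 0.231]
force: [-0.6, -0.9, -2.3]
gripper_width: 0.088
```

{"op": "servo_tool", "data": {
  "rows": "0 0 0 0 1 0 255; 0 0 0 0 1 0 255; 0 0 0 0 2 0 255; 0 0 0 0 2 0 255; 0 0 0 0 2 0 255"
}}

```text
time_s: 8.5
eef_pos: [0.5794, 0.2161, 0.2077]
ee_rot: [-1.558, -0.231, 0.23]
force: [-0.8, -0.3, -0.7]
gripper_width: 0.091
```

{"op": "servo_tool", "data": {
  "rows": "0 0 0 0 1 0 215; 0 0 0 0 1 0 190; 0 0 0 0 1 0 150; 0 0 0 0 1 0 150; 0 0 0 0 1 0 150"
}}

```text
time_s: 9.0
eef_pos: [0.5794, 0.2161, 0.2064]
ee_rot: [-1.558, -0.231, 0.231]
force: [0.7, -0.1, 0.7]
gripper_width: 0.41
```

{"op": "servo_tool", "data": {
  "rows": "0 0 0 0 0 0 150; 0 0 0 0 0 0 150; 0 0 0 0 -5 0 150; 0 0 0 0 -15 0 150; 0 0 0 0 -30 0 150"
}}

```text
time_s: 9.5
eef_pos: [0.5788, 0.2159, 0.2367]
ee_rot: [-1.559, -0.23, 0.232]
force: [0.2, -0.1, 0.6]
gripper_width: 0.41
```

{"op": "servo_tool", "data": {
  "rows": "0 0 0 0 -20 0 150; 0 0 0 0 -45 0 150; 0 0 0 0 -70 0 150; 0 0 0 0 -90 0 150; 0 0 0 0 -100 0 150"
}}

```text
time_s: 10.0
eef_pos: [0.5805, 0.2164, 0.3405]
ee_rot: [-1.558, -0.235, 0.226]
force: [0.6, 0.6, -0.1]
gripper_width: 0.415
```

```bash
python3 - <<'E'
from h import *
go([.614,-.0085,.300],4.1)
S=snap("scene")
b=S["frame"][130:270,330:470]
cv2.imwrite("pics/g4.png",cv2.resize(b,(420,420),interpolation=cv2.INTER_CUBIC)[:,:,::-1])
E
```

```text
turn [-0.02 12.75  0.33] shift [ -33.4   40.4 -224.9] t 10.0 q [ 0.25  0.23  0.14  1.48 -0.    1.53] pos [0.5805 0.2164 0.3405] F [ 0.6  0.6 -0.1] w 0.415
```

View pics/g4.png

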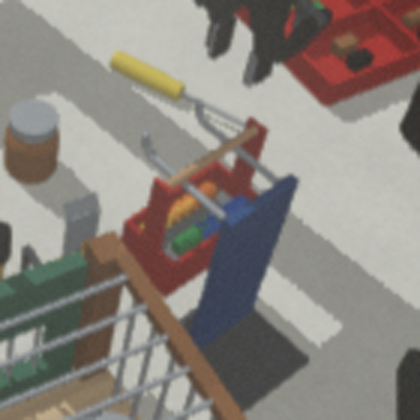

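The tote hangs on both prongs, with the bar crossing them at (180,175) and (235,140), and the gripper is free above. Pictures viewed: 8. Now to the knob.

{"op": "servo_tool", "data": {
  "rows": "0 2 0 -6 0 -35 115; 0 5 0 -13 0 -80 115; 0 8 0 -20 0 -125 115; 0 11 0 -28 0 -170 115; 0 12.7 0.3 -33 0 -205 115"
}}

```text
time_s: 10.55
eef_pos: [0.6066, 0.008, 0.3358]
ee_rot: [-1.571, -0.05, 0.06]
force: [0.7, 1.7, -1.1]
gripper_width: 0.547
```

```bash
python3 - <<'E'
from h import *
go([.614,-.0085,.219],4.1)
T,S=snap("top"),snap("scene")
t=lambda u,v:((u+.5)/3.6-.5+190,(v+.5)/3.6-.5+120)
f=S["frame"][195:235,318:345]; g=cv2.cvtColor(f,cv2.COLOR_RGB2GRAY)
m=(g<60).astype(np.uint8); n,_,st,ce=cv2.connectedComponentsWithStats(m); print(st[1:],ce[1:]+[318,195])
for i in range(1,n):
    if st[i,4]>25:
        print(tri(T,t(456,95),S,ce[i]+[318,195]),onz(S,*(ce[i]+[318,195]),.233))
E
```

```text
turn [ 0.05 -0.11 -0.36] shift [  7.  116.8 -16.8] t 10.55 q [-0.09  0.21  0.11  1.47 -0.    1.41] pos [0.6066 0.008  0.3358] F [ 0.7  1.7 -1.1] w 0.547
[[12 20  1  1  1]] [[330. 215.]]
```

{"op": "servo_tool", "data": {
  "rows": "0 0 -0.3 7 8 -17 115; 0 0 -0.3 7 20 -17 115; 0 0 -0.3 7 35 -17 115; 0 0 -0.3 7 50 -17 115; 0 0 -0.3 7 50 -17 115"
}}

```text
time_s: 11.15
eef_pos: [0.6127, -0.005, 0.2822]
ee_rot: [-1.569, -0.053, 0.063]
force: [0.4, -0.4, -0.2]
gripper_width: 0.55
```

```bash
python3 - <<'E'
from h import *
go([.614,-.0085,.219],4.1)
c=lambda u,v:((u+.5)/4.2-.5+250,(v+.5)/4.2-.5+180)
T,S=snap("top"),snap("scene")
print(onz(S,*c(336,129),.233)); print(proj(T,[.614,-.0085,.254]),proj(S,[.614,-.0085,.233]),proj(S,[.614,-.0085,.254]),c(336,129),c(336,100))
a=T["frame"][110:190,270:370];b=S["frame"][160:250,280:380]
a=cv2.resize(a,(400,320),interpolation=2);b=cv2.resize(b,(356,320),interpolation=2)
cv2.imwrite("pics/g5.png",np.hstack([a,b])[:,:,::-1])
E
```

```text
turn [-0.05  0.13 -0.38] shift [ 1.4 63.2 -3.6] t 11.15 q [-0.11  0.24  0.03  1.37 -0.    1.38] pos [ 0.6127 -0.005   0.2822] F [ 0.4 -0.4 -0.2] w 0.55
[ 0.60852031 -0.00927674  0.233     ]
(np.float64(316.1548805231708), np.float64(144.21054257930678)) (np.float64(330.677601946236), np.float64(211.8164246194399)) (np.float64(330.942088992512), np.float64(206.89616563647238)) (329.6190476190476, 210.33333333333334) (329.6190476190476, 203.42857142857142)
```

View pics/g5.png

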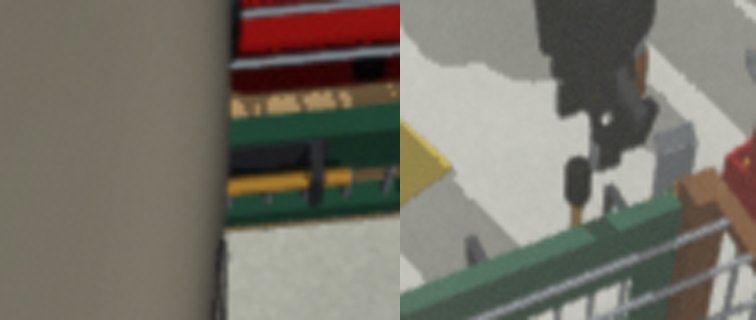

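The scene crop shows the knob at (577,181), scene pixel (329.7,210.9), free-standing below the jaws; near fingertip at about (605,160). Checking the jaw offset numerically.

```bash
python3 - <<'E'
from h import *
S=snap("scene"); s=ctrl.get_state(); p=s["eef_pos"]
cr=lambda q:(400+(q[0]-280)*3.56,(q[1]-160)*3.555)
for d in(-.038,-.023,0,.023,.038): print(d,np.round(cr(proj(S,p+[d,0,0])),0),np.round(cr(proj(S,p+[d,0,.02])),0))
print(cr(proj(S,[.614,-.0085,.233])),cr(proj(S,[.611,-.0095,.233])))
E
```

```text
-0.038 [567. 100.] [568.  82.]
-0.023 [575. 115.] [576.  97.]
0 [587. 139.] [588. 120.]
0.023 [600. 163.] [601. 145.]
0.038 [608. 179.] [609. 161.]
(np.float64(580.4122629286002), np.float64(184.2073895221089)) (np.float64(577.620186357077), np.float64(181.53531664058318))
```

{"op": "servo_tool", "data": {
  "rows": "0 0 0 0 10 -4.5 115; 0 0 0 0 25 -4.5 115; 0 0 0 0 42 -4.5 115; 0 0 0 0 56 -4.5 115; 0 0 0 0 63 -4.5 115"
}}

```text
time_s: 11.8
eef_pos: [0.6141, -0.0107, 0.2207]
ee_rot: [-1.57, -0.054, 0.059]
force: [-0.5, -0.8, -0.2]
gripper_width: 0.547
```

{"op": "servo_tool", "data": {
  "rows": "0 0 0 0 0 0 140; 0 0 0 0 0 0 160; 0 0 0 0 0 0 180; 0 0 0 0 0 0 200; 0 0 0 0 0 0 220",
  "squeeze": 40
}}

```text
time_s: 12.3
eef_pos: [0.6156, -0.0106, 0.2243]
ee_rot: [-1.571, -0.058, 0.056]
force: [-1.5, 0.2, 2.7]
gripper_width: 0.223
```

{"op": "servo_tool", "data": {
  "rows": "0 0 0 0 0 0 255; 0 0 0 0 0 0 255; 0 0 0 0 0 0 255; 0 0 0 0 0 0 255; 0 0 0 0 0 0 255"
}}

```text
time_s: 12.8
eef_pos: [0.6159, -0.0107, 0.2242]
ee_rot: [-1.571, -0.058, 0.056]
force: [-2.6, 1.5, 5.4]
gripper_width: 0.22
```

```bash
python3 -c "
from h import *
s=ctrl.get_state();print(s['force'],s['torque'])
go([.6125,-.0095,.219],4.1)"
```

```text
[-2.6086549   1.51811975  5.44561867] [ 0.17907077  0.55702992 -0.03462645]
turn [0.03 0.04 0.09] shift [-3.3  5.2  1.4] t 12.8 q [-0.12  0.26 -0.06  1.25 -0.    1.38] pos [ 0.6159 -0.0107  0.2242] F [-2.6  1.5  5.4] w 0.22
```

{"op": "servo_tool", "data": {
  "rows": "0 0 0 0 -2 0 255; 0 0 0 0 -4 0 255; 0 0 0 0 -6 0 255; 0 0 0 0 -8 0 255; 0 0 0 0 -8 0 255"
}}

```text
time_s: 13.3
eef_pos: [0.6152, -0.0107, 0.2312]
ee_rot: [-1.57, -0.056, 0.057]
force: [-2.3, 1.0, -1.3]
gripper_width: 0.219
```

{"op": "servo_tool", "data": {
  "rows": "0 0 0 0 -2 0 255; 0 0 0 0 -4 0 255; 0 0 0 0 -6 0 255; 0 0 0 0 -8 0 255; 0 0 0 0 -8 0 255"
}}

```text
time_s: 13.8
eef_pos: [0.6155, -0.0107, 0.2398]
ee_rot: [-1.571, -0.057, 0.056]
force: [-2.7, 0.6, -1.5]
gripper_width: 0.221
```

```bash
python3 - <<'E'
from h import *
go([.6125,-.0095,.219],4.1); print(ctrl.get_state()["force"])
T,S=snap("top"),snap("scene")
b=S["frame"][170:260,285:385]
cv2.imwrite("pics/g6.png",cv2.resize(b,(600,540),interpolation=2)[:,:,::-1])
E
```

```text
turn [0.03 0.04 0.04] shift [-3.  20.8  1.4] t 13.8 q [-0.12  0.26 -0.04  1.28 -0.    1.38] pos [ 0.6155 -0.0107  0.2398] F [-2.7  0.6 -1.5] w 0.221
[-2.72655676  0.57790576 -1.48190138]
```

View pics/g6.png

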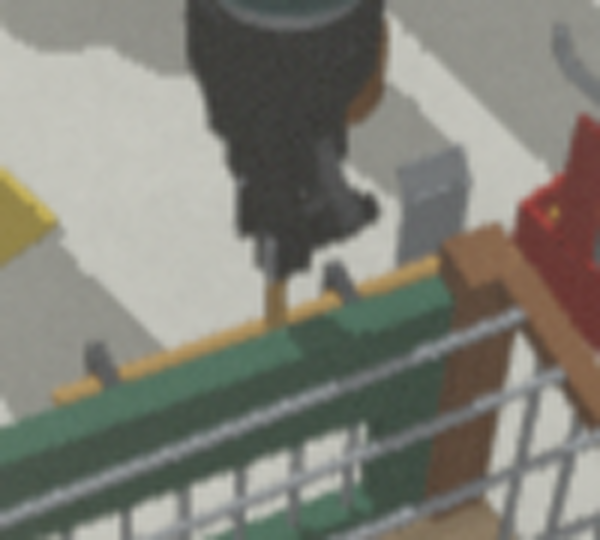

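The rod is now visible above the gate's top edge at (170,350) to (430,265). It was hidden before, so the bolt is lifted by about 15 mm, and the force matches its weight. Now drawing it back.

{"op": "servo_tool", "data": {
  "rows": "0 0 0 0 0 -3 255; 0 0 0 0 0 -7 255; 0 0 0 0 0 -11 255; 0 0 0 0 0 -15 255; 0 0 0 0 0 -18 255"
}}

```text
time_s: 14.4
eef_pos: [0.6166, -0.0292, 0.2392]
ee_rot: [-1.571, -0.056, 0.057]
force: [-2.9, 1.5, -1.5]
gripper_width: 0.219
```

{"op": "servo_tool", "data": {
  "rows": "0 0 0 0 0 -4 255; 0 0 0 0 0 -8 255; 0 0 0 0 0 -12 255; 0 0 0 0 0 -16 255; 0 0 0 0 0 -18 255"
}}

```text
time_s: 14.9
eef_pos: [0.6179, -0.0471, 0.2392]
ee_rot: [-1.571, -0.056, 0.057]
force: [-3.0, 1.2, -2.1]
gripper_width: 0.221
```

{"op": "servo_tool", "data": {
  "rows": "0 0 0 0 0 -4 255; 0 0 0 0 0 -8 255; 0 0 0 0 0 -10 255; 0 0 0 0 0 -12 255; 0 0 0 0 0 -12 255"
}}

```text
time_s: 15.4
eef_pos: [0.6187, -0.0584, 0.2392]
ee_rot: [-1.57, -0.057, 0.057]
force: [-2.2, 3.3, -1.8]
gripper_width: 0.221
```

```bash
python3 -c "
from h import *
go([.6155,-.0107,.2398],4.1)"
```

```text
turn [-0.02  0.04 -0.01] shift [ 0.2 -0.6 47.8] t 15.4 q [-0.2   0.27 -0.02  1.28  0.    1.3 ] pos [ 0.6187 -0.0584  0.2392] F [-2.2  3.3 -1.8] w 0.221
```

{"op": "servo_tool", "data": {
  "rows": "0 0 0 0 0 -1 255; 0 0 0 0 0 -2 255; 0 0 0 0 0 -3 255; 0 0 0 0 0 -3 255"
}}

```text
time_s: 15.8
eef_pos: [0.6186, -0.0593, 0.239]
ee_rot: [-1.566, -0.057, 0.058]
force: [-3.0, 6.7, -1.2]
gripper_width: 0.219
```

```bash
python3 - <<'E'
from h import *
p=ctrl.get_state()["eef_pos"]
# knob at drawn; hinge: knob + 25 mm cage x, -(190-50)mm cage y
a=np.radians(4.1); X=np.array([np.cos(a),np.sin(a),0]);Y=np.array([-np.sin(a),np.cos(a),0])
H=p+.025*X-.140*Y
for k in range(1,9):
    th=-.05*k; r=R.from_rotvec([0,0,th]).apply(p-H)+H-p
    print(round(-th,2),"tool x",round(r@X*1e3,1),"tool z",round(r@Y*1e3,1),"turn y",round(np.degrees(-th),2))
go(p,4.1)
E
```

```text
0.05 tool x 7.0 tool z 1.1 turn y 2.86
0.1 tool x 14.1 tool z 1.8 turn y 5.73
0.15 tool x 21.2 tool z 2.2 turn y 8.59
0.2 tool x 28.3 tool z 2.2 turn y 11.46
0.25 tool x 35.4 tool z 1.8 turn y 14.32
0.3 tool x 42.5 tool z 1.1 turn y 17.19
0.35 tool x 49.5 tool z 0.1 turn y 20.05
0.4 tool x 56.5 tool z -1.3 turn y 22.92
turn [-0.26  0.13 -0.03] shift [0. 0. 0.] t 15.8 q [-0.2   0.27 -0.02  1.28  0.    1.3 ] pos [ 0.6186 -0.0593  0.239 ] F [-3.   6.7 -1.2] w 0.219
```

The bolt is at its stop: 49 mm drawn, force risen to 6.7 N. For the free edge to come out to -x the turn must be counter-clockwise from above here, since the hinge is at -y. This disagrees with the "clockwise" note but follows from the stated axes. I'll open gently and watch the force.

{"op": "servo_tool", "data": {
  "rows": "0 -1.15 0 -2.8 0 1 255; 0 -2.3 0 -5.6 0 0.4 255; 0 -3.4 0 -8.3 0 -0.3 255; 0 -4.6 0 -11.1 0 -1 255; 0 -5.7 0 -13.9 0 -1.7 255"
}}

```text
time_s: 16.3
eef_pos: [0.6111, -0.0617, 0.2414]
ee_rot: [-1.562, -0.147, 0.125]
force: [10.8, 10.7, -1.7]
gripper_width: 0.221
```

```bash
cat >> h.py <<'E'
def gate(p0=np.array([.6186,-.0593]),H=None):
    a=np.radians(4.1); X=np.array([np.cos(a),np.sin(a)]);Y=np.array([-np.sin(a),np.cos(a)])
    H=p0+.025*X-.140*Y
    s=ctrl.get_state();v=s["eef_pos"][:2]-H; v0=p0-H
    th=np.arctan2(v[1],v[0])-np.arctan2(v0[1],v0[0])
    print("gate",th,"radius",np.linalg.norm(v),np.linalg.norm(v0),"F",s["force"].round(1),s["torque"].round(2))
    for t in (.1,.15,.2,.25,.3,.35,.4,.42):
        c,q=np.cos(t),np.sin(t); w=H+np.array([[c,-q],[q,c]])@v0; print(t,end=" "); go([*w,.239],4.1+np.degrees(t))
E
python3 -c "
from h import *
gate()"
```

```text
gate 0.05550471834770998 radius 0.14193341862297232 0.14221462653327896 F [10.8 10.7 -1.7] [ 2.18 -2.25 -0.21]
0.1 turn [-0.19  0.11  0.84] shift [-6.3  2.3 -0.7] t 16.3 q [-0.21  0.24 -0.05  1.27  0.01  1.19] pos [ 0.6111 -0.0617  0.2414] F [10.8 10.7 -1.7] w 0.221
0.15 turn [-0.17 -2.75  0.85] shift [-13.3   2.2  -2.1] t 16.3 q [-0.21  0.24 -0.05  1.27  0.01  1.19] pos [ 0.6111 -0.0617  0.2414] F [10.8 10.7 -1.7] w 0.221
0.2 turn [-0.15 -5.62  0.85] shift [-20.2   2.1  -3.9] t 16.3 q [-0.21  0.24 -0.05  1.27  0.01  1.19] pos [ 0.6111 -0.0617  0.2414] F [10.8 10.7 -1.7] w 0.221
0.25 turn [-0.12 -8.48  0.85] shift [-27.   2.  -6.] t 16.3 q [-0.21  0.24 -0.05  1.27  0.01  1.19] pos [ 0.6111 -0.0617  0.2414] F [10.8 10.7 -1.7] w 0.221
0.3 turn [ -0.1  -11.35   0.86] shift [-33.7   1.9  -8.4] t 16.3 q [-0.21  0.24 -0.05  1.27  0.01  1.19] pos [ 0.6111 -0.0617  0.2414] F [10.8 10.7 -1.7] w 0.221
0.35 turn [ -0.08 -14.21   0.86] shift [-40.2   1.8 -11.2] t 16.3 q [-0.21  0.24 -0.05  1.27  0.01  1.19] pos [ 0.6111 -0.0617  0.2414] F [10.8 10.7 -1.7] w 0.221
0.4 turn [ -0.06 -17.07   0.86] shift [-46.6   1.7 -14.2] t 16.3 q [-0.21  0.24 -0.05  1.27  0.01  1.19] pos [ 0.6111 -0.0617  0.2414] F [10.8 10.7 -1.7] w 0.221
0.42 turn [ -0.05 -18.22   0.86] shift [-49.1   1.7 -15.6] t 16.3 q [-0.21  0.24 -0.05  1.27  0.01  1.19] pos [ 0.6111 -0.0617  0.2414] F [10.8 10.7 -1.7] w 0.221
```

{"op": "servo_tool", "data": {
  "rows": "0 0 0 0 0 1 255; 0 0 0 0 0 2 255; 0 0 0 0 0 3 255; 0 0 0 0 0 3 255"
}}

```text
time_s: 16.7
eef_pos: [0.6113, -0.0608, 0.2421]
ee_rot: [-1.567, -0.147, 0.124]
force: [7.9, 4.9, -1.0]
gripper_width: 0.222
```

```bash
python3 -c "
from h import *
gate()" | head -3
```

```text
gate 0.05239704844367532 radius 0.1427976261461138 0.14221462653327896 F [ 7.9  4.9 -1. ] [ 0.94 -1.68 -0.24]
0.1 turn [0.12 0.04 0.85] shift [-6.7  3.  -1.6] t 16.7 q [-0.21  0.24 -0.05  1.27  0.    1.19] pos [ 0.6113 -0.0608  0.2421] F [ 7.9  4.9 -1. ] w 0.222
0.15 turn [ 0.14 -2.83  0.84] shift [-13.6   2.9  -3. ] t 16.7 q [-0.21  0.24 -0.05  1.27  0.    1.19] pos [ 0.6113 -0.0608  0.2421] F [ 7.9  4.9 -1. ] w 0.222
```

```bash
python3 - <<'E'
from h import *
T,S=snap("top"),snap("scene")
a=T["frame"][110:190,265:400];b=S["frame"][170:290,250:400]
a=cv2.resize(a,(540,320),interpolation=2);b=cv2.resize(b,(400,320),interpolation=2)
cv2.imwrite("pics/g7.png",cv2.resize(np.hstack([a[:,:250],b]),(800,394),interpolation=2)[:,:,::-1])
p=cv2.imread("pics/scene0.png")[:,:,::-1]
d=cv2.absdiff(p,S["frame"]).max(2)
# green gate top edge rows per column, before/now
for im in(p,S["frame"]):
    h=cv2.cvtColor(np.ascontiguousarray(im),cv2.COLOR_RGB2HSV); m=cv2.inRange(h,(60,60,30),(95,255,255))
    print([ (u,int(200+np.argmax(m[200:290,u]>0))) for u in (272,280,290,300,310,345,350,355,358)])
E
```

```text
[(272, 247), (280, 244), (290, 235), (300, 235), (310, 231), (345, 219), (350, 217), (355, 215), (358, 200)]
[(272, 247), (280, 243), (290, 239), (300, 235), (310, 231), (345, 218), (350, 216), (355, 214), (358, 217)]
```

View pics/g7.png

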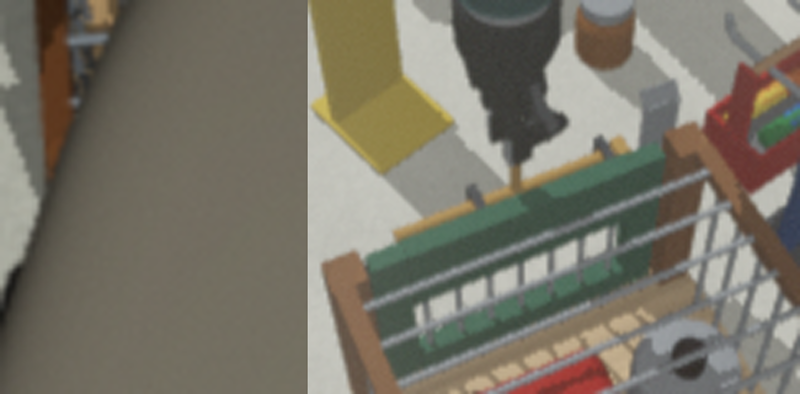

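The scene view shows the bolt drawn (rod right end at (625,145), just past the guide). The gate looks nearly closed still. Working out the gate angle from its top edge.

```bash
python3 - <<'E'
from h import *
S=snap("scene"); a=np.radians(4.1)
H=np.array([.6525,-.196])
def line(th,u):
    best=[]
    for r in np.linspace(.02,.27,400):
        b=a+th; Y=np.array([-np.sin(b),np.cos(b)]);X=np.array([np.cos(b),np.sin(b)])
        q=proj(S,[*(H+r*Y-.009*X),.203]); best.append(q)
    best=np.array(best); return np.interp(u,best[:,0],best[:,1])
us=[280,300,310,345,350,355]
for th in(0,.02,.05,.1): print(th,np.round([line(th,u) for u in us],1))
def meas(im):
    # subpixel: row where green-vs-red crosses going down
    h=cv2.cvtColor(np.ascontiguousarray(im),cv2.COLOR_RGB2HSV); m=cv2.inRange(h,(60,60,30),(95,255,255))
    return [int(200+np.argmax(m[200:290,u]>0)) for u in us]
print(meas(cv2.imread("pics/scene0.png")[:,:,::-1]),meas(S["frame"]))
s=ctrl.get_state();print(s["eef_pos"],s["force"],s["tau"].round(2))
E
```

```text
0 [243.1 235.5 231.7 218.4 216.6 214.7]
0.02 [242.8 234.9 230.9 216.9 214.9 212.9]
0.05 [242.4 233.8 229.5 214.5 212.4 210.2]
0.1 [241.6 232.  227.2 210.4 208.  206. ]
[244, 235, 231, 219, 217, 215] [244, 235, 231, 218, 216, 214]
[ 0.61125722 -0.06077973  0.2420343 ] [ 7.45663333  3.7791659  -2.01279302] [ -3.04 -44.1   27.1    2.55  -1.72  -0.23]
```

```bash
python3 - <<'E'
from h import *
S=snap("scene"); a=np.radians(4.1)
X=np.array([np.cos(a),np.sin(a)]);Y=np.array([-np.sin(a),np.cos(a)])
H=np.array([.6525,-.196]); O=H-.009*X+.140*Y
px=lambda u,v:(250+(u-307.7)/3.28,170+v/3.28)
for n,q in(("rod right end",(626,142)),("rod left",(396,234)),("knob stem",(514,170)),("guide R",(603,145)),("guide L",(475,193)),("keeper top L",(641,88)),("keeper top R",(678,82))):
    for z in(.183,.207):
        w=onz(S,*px(*q),z)[:2]-O; print(n,z,"cage x %.4f y %.4f"%(w@X,w@Y))
    
E
```

```text
rod right end 0.183 cage x -0.0257 y 0.1067
rod right end 0.207 cage x -0.0104 y 0.0970
rod left 0.183 cage x -0.0208 y -0.1027
rod left 0.207 cage x -0.0057 y -0.1065
knob stem 0.183 cage x -0.0387 y 0.0088
knob stem 0.207 cage x -0.0230 y 0.0019
guide R 0.183 cage x -0.0310 y 0.0877
guide R 0.207 cage x -0.0156 y 0.0784
guide L 0.183 cage x -0.0309 y -0.0297
guide L 0.207 cage x -0.0155 y -0.0356
keeper top L 0.183 cage x -0.0724 y 0.1459
keeper top L 0.207 cage x -0.0558 y 0.1351
keeper top R 0.183 cage x -0.0649 y 0.1786
keeper top R 0.207 cage x -0.0486 y 0.1668
```

{"op": "servo_tool", "data": {
  "rows": "0 0 0 -1 0 0 255; 0 0 0 -2 0 0 255; 0 0 0 -3 0 0 255; 0 0 0 -4 0 0 255; 0 0 0 -5 0 0 255"
}}

```text
time_s: 17.4
eef_pos: [0.6097, -0.0611, 0.2434]
ee_rot: [-1.566, -0.153, 0.117]
force: [15.0, 6.8, -1.9]
gripper_width: 0.216
```

```bash
cat >> h.py <<'E'
def gcam():
    us=[300,305,310,340,345,350,355]; o=[]
    S=snap("scene")
    for im in (cv2.imread("pics/scene0.png")[:,:,::-1],S["frame"]):
        h=cv2.cvtColor(np.ascontiguousarray(im),cv2.COLOR_RGB2HSV); m=cv2.inRange(h,(60,60,30),(95,255,255))
        o.append([int(190+np.argmax(m[190:290,u]>0)) for u in us])
    print(o[0],o[1]); cv2.imwrite("pics/last.png",S["frame"][:,:,::-1])
E
python3 -c "
from h import *
gate();gcam();print(ctrl.get_state()['ee_rot'])" | cut -c1-150
```

```text
gate 0.06339818916565854 radius 0.14292970802176944 0.14221462653327896 F [15.   6.8 -1.9] [ 1.47 -3.28 -0.3 ]
0.1 turn [0.09 0.06 1.31] shift [-5.1  4.3 -1.5] t 17.4 q [-0.21  0.23 -0.06  1.26  0.01  1.19] pos [ 0.6097 -0.0611  0.2434] F [15.   6.8 -1.9] w 0.2
0.15 turn [ 0.13 -2.81  1.31] shift [-12.1   4.1  -2.9] t 17.4 q [-0.21  0.23 -0.06  1.26  0.01  1.19] pos [ 0.6097 -0.0611  0.2434] F [15.   6.8 -1.9
0.2 turn [ 0.16 -5.67  1.3 ] shift [-19.    4.   -4.7] t 17.4 q [-0.21  0.23 -0.06  1.26  0.01  1.19] pos [ 0.6097 -0.0611  0.2434] F [15.   6.8 -1.9]
0.25 turn [ 0.19 -8.54  1.3 ] shift [-25.8   3.8  -6.8] t 17.4 q [-0.21  0.23 -0.06  1.26  0.01  1.19] pos [ 0.6097 -0.0611  0.2434] F [15.   6.8 -1.9
0.3 turn [  0.22 -11.4    1.29] shift [-32.5   3.7  -9.2] t 17.4 q [-0.21  0.23 -0.06  1.26  0.01  1.19] pos [ 0.6097 -0.0611  0.2434] F [15.   6.8 -1
0.35 turn [  0.26 -14.27   1.29] shift [-39.    3.5 -12. ] t 17.4 q [-0.21  0.23 -0.06  1.26  0.01  1.19] pos [ 0.6097 -0.0611  0.2434] F [15.   6.8 -
0.4 turn [  0.29 -17.13   1.28] shift [-45.4   3.4 -15.1] t 17.4 q [-0.21  0.23 -0.06  1.26  0.01  1.19] pos [ 0.6097 -0.0611  0.2434] F [15.   6.8 -1
0.42 turn [  0.3  -18.28   1.28] shift [-47.9   3.3 -16.4] t 17.4 q [-0.21  0.23 -0.06  1.26  0.01  1.19] pos [ 0.6097 -0.0611  0.2434] F [15.   6.8 -
[235, 233, 231, 220, 219, 217, 215] [235, 233, 231, 219, 218, 216, 214]
[-1.5661744  -0.1537189   0.11724963]
```

```bash
python3 - <<'E'
from h import *
from scipy.optimize import least_squares
S=snap("scene"); a=np.radians(4.1)
X=np.array([np.cos(a),np.sin(a)]);Y=np.array([-np.sin(a),np.cos(a)])
H=np.array([.6525,-.196]); O=H-.009*X+.140*Y
h=cv2.cvtColor(S["frame"],cv2.COLOR_RGB2HSV); m=cv2.inRange(h,(10,90,90),(28,255,255))
m[:205]=0;m[250:]=0;m[:,:262]=0;m[:,356:]=0
n,l,st,ce=cv2.connectedComponentsWithStats(m)
for i in range(1,n):
    if st[i,4]>4: 
        ys,xs=np.where(l==i); print(st[i],"L",(xs.min(),ys[xs==xs.min()]),"R",(xs.max(),ys[xs==xs.max()]))
for L in(.012,.015,.022):
    for x in(-.016,-.022): print(L,x,[(y,np.round(proj(S,[*(O+x*X+y*Y),.171+L]),1).tolist()) for y in(-.11,-.06,0,.09,.105,.12,.15)])
f=S["frame"][195:245,315:375]
cv2.imwrite("pics/g8.png",cv2.resize(f,(780,650)[:2],interpolation=2)[:600,:,::-1])
E
```

```text
[262 205  32  18 361] L (np.int64(262), array([205, 206, 207, 208, 209, 210, 211, 212, 213])) R (np.int64(293), array([205, 206, 207]))
[342 211   6   6  23] L (np.int64(342), array([213, 214])) R (np.int64(347), array([214, 215]))
[304 215  36  17 125] L (np.int64(304), array([229, 230, 231])) R (np.int64(339), array([216, 217]))
[277 230  24  12  76] L (np.int64(277), array([240, 241])) R (np.int64(300), array([232, 233]))
[262 248   4   2   7] L (np.int64(262), array([248, 249])) R (np.int64(265), array([249]))
0.012 -0.016 [(-0.11, [275.0, 243.8]), (-0.06, [292.7, 237.0]), (0, [313.4, 229.2]), (0.09, [343.3, 217.9]), (0.105, [348.1, 216.1]), (0.12, [352.9, 214.2]), (0.15, [362.5, 210.6])]
0.012 -0.022 [(-0.11, [274.1, 242.0]), (-0.06, [291.8, 235.3]), (0, [312.5, 227.5]), (0.09, [342.3, 216.3]), (0.105, [347.1, 214.5]), (0.12, [351.9, 212.7]), (0.15, [361.4, 209.1])]
0.015 -0.016 [(-0.11, [274.9, 243.1]), (-0.06, [292.6, 236.4]), (0, [313.4, 228.6]), (0.09, [343.3, 217.3]), (0.105, [348.2, 215.4]), (0.12, [353.0, 213.6]), (0.15, [362.6, 210.0])]
0.015 -0.022 [(-0.11, [274.1, 241.4]), (-0.06, [291.8, 234.7]), (0, [312.5, 226.9]), (0.09, [342.3, 215.7]), (0.105, [347.2, 213.8]), (0.12, [352.0, 212.0]), (0.15, [361.5, 208.4])]
0.022 -0.016 [(-0.11, [274.6, 241.7]), (-0.06, [292.5, 235.0]), (0, [313.4, 227.1]), (0.09, [343.5, 215.7]), (0.105, [348.4, 213.9]), (0.12, [353.2, 212.1]), (0.15, [362.8, 208.5])]
0.022 -0.022 [(-0.11, [273.8, 239.9]), (-0.06, [291.7, 233.2]), (0, [312.4, 225.4]), (0.09, [342.5, 214.1]), (0.105, [347.4, 212.3]), (0.12, [352.2, 210.5]), (0.15, [361.8, 206.9])]
```

View pics/g8.png

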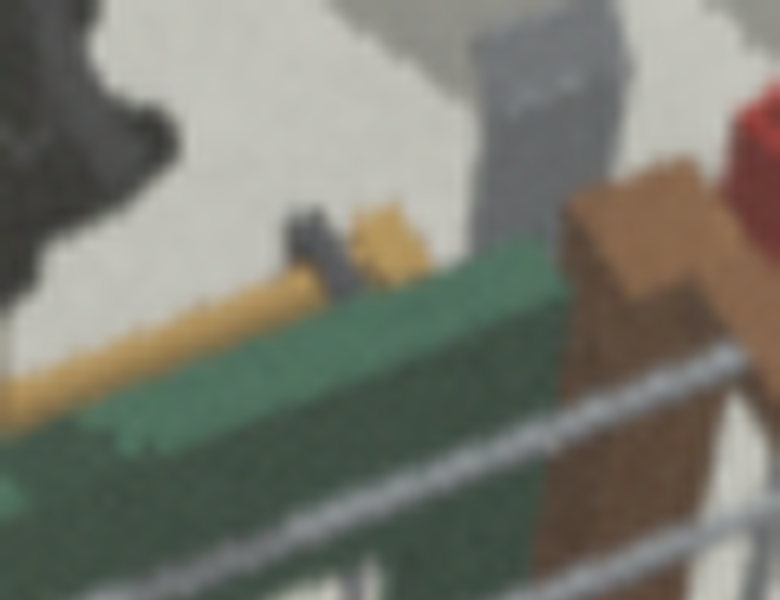

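Last picture: the rod end with its toe block at (390,245) sits well back from the post, and the grey keeper plate at (545,130) is clear of it. The bolt is drawn but the gate is still nearly shut. All 12 views are used, so only numbers from here. I relax the pull and the turn first, to find what resists.

{"op": "servo_tool", "data": {
  "rows": "0 1 0 2 0 0 255; 0 2 0 4 0 1 255; 0 3.5 0 7 0 1.5 255; 0 5 0 9 2 2 255; 0 5.7 0 11 4 2 255"
}}

```text
time_s: 18.0
eef_pos: [0.612, -0.0588, 0.236]
ee_rot: [-1.572, -0.059, 0.054]
force: [1.5, 0.0, -1.4]
gripper_width: 0.218
```

```bash
python3 -c "
from h import *
gate();gcam();print(ctrl.get_state()['ee_rot'])" | cut -c1-150 | sed -n '1,2p;9,14p'
```

```text
gate 0.04333320608167801 radius 0.14442942456471222 0.14221462653327896 F [ 1.5  0.  -1.4] [ 0.01 -0.29  0.49]
0.1 turn [ 0.15 -5.68  0.18] shift [-7.3 -3.  -4.1] t 18.0 q [-0.2   0.25 -0.05  1.27 -0.    1.3 ] pos [ 0.612  -0.0588  0.236 ] F [ 1.5  0.  -1.4] w 
0.42 turn [  0.18 -24.02   0.16] shift [-48.4  -3.1 -23.3] t 18.0 q [-0.2   0.25 -0.05  1.27 -0.    1.3 ] pos [ 0.612  -0.0588  0.236 ] F [ 1.5  0.  -
[235, 233, 231, 220, 219, 217, 215] [236, 234, 232, 220, 219, 217, 214]
[-1.57200027 -0.05846375  0.05483608]
```

{"op": "servo_tool", "data": {
  "rows": "0 0 0 -2 6 0 255; 0 0 0 -4 9 0 255; 0 0 0 -7 9 0 255; 0 0 0 -10 9 0 255; 0 0 0 -10 9 0 255"
}}

```text
time_s: 18.55
eef_pos: [0.6085, -0.0592, 0.2294]
ee_rot: [-1.57, -0.072, 0.041]
force: [16.1, 2.6, -1.1]
gripper_width: 0.226
```

```bash
python3 -c "
from h import *
gate();gcam();print(ctrl.get_state()['ee_rot'])" | cut -c1-150 | sed -n '1,2p;9,14p'
```

```text
gate 0.06740331323642201 radius 0.14514315874147504 0.14221462653327896 F [16.1  2.6 -1.1] [ 0.58 -3.68  0.11]
0.1 turn [ 0.12 -5.7   1.1 ] shift [-3.6 -9.6 -4. ] t 18.55 q [-0.2   0.24 -0.08  1.23  0.    1.29] pos [ 0.6085 -0.0592  0.2294] F [16.1  2.6 -1.1] w
0.42 turn [  0.29 -24.03   1.08] shift [-44.7 -10.4 -23.2] t 18.55 q [-0.2   0.24 -0.08  1.23  0.    1.29] pos [ 0.6085 -0.0592  0.2294] F [16.1  2.6 
[235, 233, 231, 220, 219, 217, 215] [236, 234, 232, 220, 218, 216, 214]
[-1.57038828 -0.0717583   0.04162964]
```

{"op": "servo_tool", "data": {
  "rows": "0 0 0 -2 -3 0 255; 0 0 0 -4 -6 0 255; 0 0 0 -5 -8 0 255; 0 0 0 -6 -10 0 255; 0 0 0 -6 -10 0 255"
}}

```text
time_s: 19.1
eef_pos: [0.6067, -0.0594, 0.2415]
ee_rot: [-1.57, -0.08, 0.034]
force: [23.7, 4.6, -1.0]
gripper_width: 0.218
```

```bash
python3 - <<'E'
from h import *
s=ctrl.get_state(); p=s["eef_pos"];F=s["force"]
print(p,F.round(1),s["torque"].round(2),"tau0",s["tau"][0],"pred",p[0]*F[1]-p[1]*F[0],s["gripper_width"])
gcam()
E
```

```text
[ 0.6067232  -0.05939875  0.24150107] [23.7  4.6 -1. ] [ 0.9  -5.25  0.14] tau0 -3.9124663174152374 pred 4.212182639046834 0.21804037830940834
[235, 233, 231, 220, 219, 217, 215] [235, 233, 231, 219, 217, 216, 213]
```

Still held at 24 N, with the free edge giving only about 1–2 px. I'll stop pulling, let go of the drawn bolt (it stays) and look from above with the arm out of the way.

{"op": "servo_tool", "data": {
  "rows": "0 0 0 4 1 0 255; 0 0 0 9 3 0 255; 0 0 0 13 6 0 255; 0 0 0 14 9 0 255; 0 0 0 14 12 0 255"
}}

```text
time_s: 19.65
eef_pos: [0.611, -0.0589, 0.2248]
ee_rot: [-1.571, -0.061, 0.052]
force: [7.1, 1.1, -2.8]
gripper_width: 0.218
```

{"op": "servo_tool", "data": {
  "rows": "0 0 0 0 0 0 200; 0 0 0 0 0 0 150; 0 0 0 0 0 0 115; 0 0 0 0 -10 0 115; 0 0 0 0 -30 0 115"
}}

```text
time_s: 20.15
eef_pos: [0.6063, -0.0584, 0.253]
ee_rot: [-1.57, -0.052, 0.06]
force: [0.2, -0.5, -0.1]
gripper_width: 0.551
```

{"op": "servo_tool", "data": {
  "rows": "0 0 0 -20 -30 -20 115; 0 0 0 -60 -50 -50 115; 0 0 0 -100 -50 -90 115; 0 0 0 -130 -50 -130 115; 0 0 0 -140 -50 -175 115"
}}

```text
time_s: 20.65
eef_pos: [0.4798, -0.2381, 0.306]
ee_rot: [-1.571, -0.057, 0.057]
force: [1.1, 0.5, -0.4]
gripper_width: 0.546
```

```bash
python3 - <<'E'
from h import *
T=snap("top"); S=snap("scene"); cv2.imwrite("pics/t9.png",T["frame"][:,:,::-1]); cv2.imwrite("pics/s9.png",S["frame"][:,:,::-1])
print(ctrl.get_state()["eef_pos"])
def cls(im):
    h=cv2.cvtColor(np.ascontiguousarray(im),cv2.COLOR_RGB2HSV); o=np.full(h.shape[:2],'.')
    H,s,v=h[...,0],h[...,1],h[...,2]
    o[(v<150)&(s<70)]='g'; o[v<55]='k'
    o[(H>60)&(H<95)&(s>60)]='G'; o[(H<9)&(s>90)]='r'; o[(H>=9)&(H<17)&(s>70)]='w'; o[(H>=17)&(H<28)&(s>110)]='B'
    o[(H>=100)&(H<125)&(s>110)]='b'; return o
for n,im in(("before",cv2.imread("pics/top0.png")[:,:,::-1]),("now",T["frame"])):
    print(n); o=cls(im)
    for v in range(143,176): print(v,''.join(o[v,266:396]))
E
```

```text
[ 0.48060819 -0.24278663  0.30535376]
before
143 ....ggggwwwwwwwwwwwwwB...GGGGGGGGGGGGGGGGGGGGGGGGGGGGGGGGGGGGGGGGGGGGGGGGGGGGGGGGGGGGGGGGGGGGGGGGGGGGGGGGGGGGGGGGGGGGGGGGkkkwwwwww
144 ....ggggwwwwwwwwwwwwwkGGGGGGGGGGGGGGGGGGGGGGGGGGkkkkGGGGGGGGGGGGGGGGGGGGGGGGGGGGGGGGGGGGGGGGGGGGGGGGGGGGGGGGGGGGGGGGGGGGkkkkkwwwww
145 .....gggwwwwwwwwwwwwwBGGGGGGGGGGGGGGGGGGGGGGGGGkkkkkkGGGGGGGGGGGGGGGGGGGGGGGGGGkkkkkkkGGGGGGGGGGGGGGGGGGGGGGGGGGGGGGGGGGkkkkwwwwww
146 .....gggwwwwwwwwwwwwwwGGGGGGGGGGGGGGGGGGGGGGGGGkkkkkkkGGGGGGGGGGGGGGkkkkkkkkkkkkkkkkkkGGGGGGGGGGGGGGGGGGGGGGGGGGGGGGGGGkkkkkwwwwww
147 .....gggwwwwwwwwwwwwwwkGGGGGGGGGGGGGGGGGGGGGGGGkkkkkkkGGGkkkkkkkkkkkkkkkkkkkkkkkkkkkkkGGGGGGGGGGGGGGGGGGGGGGGGGGGGGGGGGkkkkwwwwwww
148 ......gggwwwwwwwwwwwwwGGGGGGGGGGGGGGGGGGGGGGGGkkkkkkkkkkkkkkkkkkkkkkkkkkkkkkkkkkkkkkkkGGGGGGGGGGGGGGGGGGGGGGGGGGGGGGGGGkkkkwwwwwww
149 ......gggwwwwwwwwwwwwwkGGGGGGGGGGGGGkkkkkkkkkkkkkkkkkkkkkkkkkkkkkkkkkkkkkkkkkkkkkkkkkkGGGGGGGGGGGGGGGGGGGGGGGGGGGGGGGGkkkkwwwwwwww
150 .......ggwwwwwwwwwwwwwBGGGGGGGGGGGGkkkkkkkkkkkkkkkkkkkkkkkkkkkkkkkkkkkkkkkkkkkkkkkkkkkGGGGGGGGGGGGGGGGGGGG
[... 7158 characters left out ...]
.........................
171 ............gggggggggggggggg......................................................................................................
172 .............gggggggggg...........................................................................................................
173 ..................................................................................................................................
174 ..................................................................................................................................
175 ..................................................................................................................................
```

```bash
python3 - <<'E'
from h import *
T=ctrl.snapshot("top"); S=ctrl.snapshot("scene"); a=np.radians(4.1)
X=np.array([np.cos(a),np.sin(a)]);Y=np.array([-np.sin(a),np.cos(a)])
H=np.array([.6525,-.196]); O=H-.009*X+.140*Y
def cg(n,s,u,v,zs):
    for z in zs:
        w=onz(s,u,v,z)[:2]-O; print(n,"z",z,"x %.1f y %.1f"%(w@X*1e3,w@Y*1e3))
cg("plate top-left",T,275,160.5,(.207,.18));cg("plate top-right",T,290.5,160.5,(.207,.18));cg("plate low-right",T,293,171,(.207,.16,.12)); cg("plate low-left",T,277.5,172,(.207,.16,.12))
cg("toe left",T,296,158,(.165,.171)); cg("toe bottom",T,299,164,(.147,.165)); cg("knob top",T,335,144,(.254,))
cg("post front-right",T,293,168,(.215,.15)); cg("stile left",T,291,150,(.203,)); cg("grey pin",T,287,156,(.207,.16))
cg("scene plate L",S,351.6,196.8,(.207,)); cg("scene plate R",S,363,196,(.207,))
E
```

```text
plate top-left z 0.207 x -32.8 y 158.1
plate top-left z 0.18 x -24.2 y 161.6
plate top-right z 0.207 x -36.4 y 118.7
plate top-right z 0.18 x -27.9 y 121.0
plate low-right z 0.207 x -64.6 y 114.3
plate low-right z 0.16 x -51.2 y 118.0
plate low-right z 0.12 x -39.8 y 121.2
plate low-left z 0.207 x -63.6 y 153.6
plate low-left z 0.16 x -50.2 y 159.4
plate low-left z 0.12 x -38.7 y 164.4
toe left z 0.165 x -17.6 y 107.2
toe left z 0.171 x -19.5 y 106.8
toe bottom z 0.147 x -29.4 y 101.5
toe bottom z 0.165 x -34.9 y 100.4
knob top z 0.254 x -19.7 y 4.2
post front-right z 0.215 x -59.1 y 113.1
post front-right z 0.15 x -40.0 y 118.2
stile left z 0.203 x -7.3 y 115.9
grey pin z 0.207 x -23.7 y 126.8
grey pin z 0.16 x -8.2 y 131.2
scene plate L z 0.207 x -56.0 y 135.1
scene plate R z 0.207 x -45.3 y 165.3
```

From above, the bolt is clearly drawn: knob at cage y ≈ 3 mm, toe end at y ≈ 105 mm, clear of the keeper plate (y ≥ 118 mm). When pulled across the jaws' closing direction the fingers gave way about 6–10 mm sideways. I'll regrip with the jaws along the gate, which is stiff in the pull direction, and try again while measuring.

```bash
python3 -c "
from h import *
go([.615,-.057,.300],94.1)"
```

```text
turn [1.000e-02 8.986e+01 1.000e-02] shift [145.5   4.9 172.2] t 20.85 q [-0.58  0.09 -0.1   1.38 -0.    0.92] pos [ 0.4818 -0.2388  0.3049] F [ 0.1  0.2 -0.1] w 0.549
```

{"op": "servo_tool", "data": {
  "rows": "0 -8 0 20 0 25 115; 0 -16 0 50 0 60 115; 0 -24 0 80 0 95 115; 0 -32 0 110 0 130 115; 0 -40 0 130 0 155 115"
}}

```text
time_s: 21.35
eef_pos: [0.6022, -0.0695, 0.3044]
ee_rot: [-1.483, -0.61, 0.61]
force: [-0.4, -1.4, 0.7]
gripper_width: 0.554
```

{"op": "servo_tool", "data": {
  "rows": "0 -8 0 0 0 0 115; 0 -16 0 0 0 0 115; 0 -24 0 0 0 0 115; 0 -32 0 0 0 0 115; 0 -40 0 0 0 0 115"
}}

```text
time_s: 21.85
eef_pos: [0.6009, -0.0717, 0.3044]
ee_rot: [-1.252, -1.139, 1.14]
force: [0.9, -1.2, -0.2]
gripper_width: 0.545
```

```bash
python3 - <<'E'
from h import *
go([.615,-.057,.222],94.1)
# knob in s9/t9 (arm away): dark blob of the knob
T,S=ctrl.snapshot("top"),ctrl.snapshot("scene")
s=cv2.imread("pics/s9.png"); g=cv2.cvtColor(s,cv2.COLOR_BGR2GRAY)[205:240,298:330]
m=(g<75).astype(np.uint8); n,l,st,ce=cv2.connectedComponentsWithStats(m)
for i in range(1,n):
    if st[i,4]>20:
        c=ce[i]+[298,205]; print(st[i],c,tri(T,(335,146.5),S,c),onz(S,*c,.233))
E
```

```text
turn [-0.05 -9.47 -0.01] shift [ 16.   82.4 -12.8] t 21.85 q [-0.23  0.21  0.05  1.4  -0.   -0.13] pos [ 0.6009 -0.0717  0.3044] F [ 0.9 -1.2 -0.2] w 0.545
[13  6  5 13 61] [313. 217.] (array([ 0.61399093, -0.05600135,  0.23317353]), np.float64(0.003241735025500761)) [ 0.61354286 -0.05755122  0.233     ]
```

{"op": "servo_tool", "data": {
  "rows": "0 -8 0 8 0 -8 115; 0 -9.5 0 15 0 -12.5 115; 0 -9.5 0 15.5 15 -12.5 115; 0 -9.5 0 15.5 40 -12.5 115; 0 -9.5 0 15.5 60 -12.5 115"
}}

```text
time_s: 22.45
eef_pos: [0.6142, -0.0593, 0.2422]
ee_rot: [-1.179, -1.252, 1.255]
force: [-0.3, 0.0, 0.0]
gripper_width: 0.548
```

```bash
python3 -c "
from h import *
go([.614,-.0575,.218],94.1)"
```

```text
turn [-0.1  -0.62 -0.02] shift [ 1.8 24.2  0.1] t 22.45 q [-0.2   0.26 -0.03  1.29 -0.   -0.26] pos [ 0.6142 -0.0593  0.2422] F [-0.3  0.   0. ] w 0.548
```

{"op": "servo_tool", "data": {
  "rows": "0 -0.6 0 2 12 0 115; 0 -0.6 0 2 24 0 115; 0 -0.6 0 2 24 0 150; 0 -0.6 0 2 24 0 200; 0 -0.6 0 2 24 0 255",
  "squeeze": 60
}}

```text
time_s: 22.95
eef_pos: [0.615, -0.057, 0.221]
ee_rot: [-1.173, -1.265, 1.262]
force: [-0.3, 3.1, -2.3]
gripper_width: 0.22
```

{"op": "servo_tool", "data": {
  "rows": "0 0 0 0 0 0 255; 0 0 0 0 0 0 255; 0 0 0 0 0 0 255; 0 0 0 0 -4 0 255; 0 0 0 0 -6 0 255"
}}

```text
time_s: 23.45
eef_pos: [0.615, -0.0571, 0.2266]
ee_rot: [-1.173, -1.265, 1.263]
force: [0.2, 5.3, -2.2]
gripper_width: 0.216
```

{"op": "servo_tool", "data": {
  "rows": "0 0 0 0 0 1 255; 0 0 0 0 0 2 255; 0 0 0 0 0 3 255; 0 0 0 0 0 4 255; 0 0 0 0 0 4 255"
}}

```text
time_s: 23.95
eef_pos: [0.6137, -0.0572, 0.2275]
ee_rot: [-1.177, -1.27, 1.26]
force: [4.6, 6.2, -1.0]
gripper_width: 0.216
```

```bash
python3 -c "
from h import *
gcam(); s=ctrl.get_state(); print(s['eef_pos'],s['force'],s['torque'],s['tau'][0],s['gripper_width'])"
```

```text
[235, 233, 231, 220, 219, 217, 215] [236, 233, 232, 220, 218, 216, 214]
[ 0.6137528  -0.05727111  0.22752883] [ 4.51137784  6.58641917 -2.40592943] [ 1.48525097 -0.98414809 -0.10359832] -4.032295793294907 0.21535674509775105
```

{"op": "servo_tool", "data": {
  "rows": "0 0 0 1 0 1 255; 0 0 0 2 0 2 255; 0 0 0 3 0 3 255; 0 0 0 3 0 4 255; 0 0 0 3 0 4 255"
}}

```text
time_s: 24.5
eef_pos: [0.6126, -0.0567, 0.229]
ee_rot: [-1.186, -1.271, 1.26]
force: [8.5, 2.3, -1.8]
gripper_width: 0.219
```

```bash
python3 - <<'E'
from h import *
gcam(); s=ctrl.get_state(); print(s['eef_pos'],s['force'],s['torque'],s['tau'][0],s['gripper_width'])
# where does anything other than arm differ between before/now in the scene view near the gate's foot/table in front?
a=cv2.imread("pics/top0.png"); b=cv2.imread("pics/t9.png")
d=cv2.absdiff(a,b).max(2); d=cv2.morphologyEx((d>60).astype(np.uint8),cv2.MORPH_OPEN,np.ones((3,3)))
n,_,st,ce=cv2.connectedComponentsWithStats(d); print([(x[:5].tolist()) for x in st[1:] if x[4]>40])
E
```

```text
[235, 233, 231, 220, 219, 217, 215] [236, 233, 232, 220, 218, 216, 214]
[ 0.61254784 -0.05675598  0.22898443] [ 8.60318178  2.30364385 -1.23011353] [ 0.4095322  -1.98965037 -0.13448162] -1.6376053914427757 0.21616199849585135
[[481, 81, 80, 106, 4386], [321, 87, 165, 256, 6242], [236, 91, 30, 49, 754], [198, 97, 16, 12, 96], [130, 114, 150, 240, 8348], [354, 115, 18, 4, 57], [203, 119, 13, 20, 121], [201, 163, 70, 145, 3773], [309, 175, 56, 41, 1661], [440, 188, 32, 30, 495], [412, 224, 37, 40, 946], [294, 266, 32, 37, 359], [31, 277, 8, 37, 195], [40, 279, 31, 29, 394], [11, 280, 9, 18, 109], [83, 297, 7, 10, 55], [59, 300, 23, 15, 218], [177, 357, 89, 43, 1898], [313, 363, 44, 34, 582], [283, 383, 9, 17, 76]]
```

{"op": "servo_tool", "data": {
  "rows": "0 0 0 0 0 -3 255; 0 0 0 0 0 -6 255; 0 0 0 0 0 -9 255; 0 0 0 0 0 -12 255; 0 0 0 0 0 -12 255"
}}

```text
time_s: 25.05
eef_pos: [0.6173, -0.0553, 0.2253]
ee_rot: [-1.172, -1.259, 1.266]
force: [-4.0, -2.0, -2.6]
gripper_width: 0.217
```

```bash
python3 - <<'E'
from h import *
gcam(); s=ctrl.get_state(); print(s['eef_pos'],s['force'],s['torque'],s['gripper_width'])
E
```

```text
[235, 233, 231, 220, 219, 217, 215] [236, 234, 232, 221, 219, 218, 215]
[ 0.61725903 -0.0550961   0.22536712] [-4.29749244 -1.74649014 -1.93315486] [-0.57985801  0.69290603 -0.18465653] 0.21486245010844213
```

Locked in both directions with the load at the knob. The hinge-side rod end may be jamming against fixed hinge hardware, because I kept pressing it to the stop. Test: let the bolt come 8 mm off the stop (still past the 30 mm needed) and pull again.

{"op": "servo_tool", "data": {
  "rows": "0 0 0 3 -4 2 255; 0 0 0 6 -8 4 255; 0 0 0 8 -8 5 255; 0 0 0 10 -8 6 255; 0 0 0 10 -8 6 255"
}}

```text
time_s: 25.6
eef_pos: [0.6134, -0.0445, 0.2352]
ee_rot: [-1.176, -1.267, 1.262]
force: [3.1, -1.0, -1.9]
gripper_width: 0.213
```

{"op": "servo_tool", "data": {
  "rows": "0 0 0 0 0 2 255; 0 0 0 0 0 4 255; 0 0 0 0 0 5 255; 0 0 0 0 0 6 255; 0 0 0 0 0 6 255"
}}

```text
time_s: 26.1
eef_pos: [0.6114, -0.0448, 0.2365]
ee_rot: [-1.182, -1.274, 1.257]
force: [10.7, 0.9, -1.0]
gripper_width: 0.216
```

```bash
python3 - <<'E'
from h import *
gcam(); s=ctrl.get_state(); print(s['eef_pos'],s['force'],s['torque'],s['gripper_width'])
E
```

```text
[235, 233, 231, 220, 219, 217, 215] [236, 233, 231, 219, 218, 216, 214]
[ 0.61137474 -0.044787    0.23650945] [ 9.9333981   1.11666535 -1.80938521] [ 0.18429045 -2.32986746 -0.09458391] 0.21494745115905362
```

```bash
python3 - <<'E'
from h import *
a=cv2.imread("pics/s9.png",0).astype(np.float32); b=cv2.imread("pics/last.png",0).astype(np.float32); c=cv2.imread("pics/scene0.png",0).astype(np.float32)
def pc(n,x,y,w,h):
    A,B,C=[i[y:y+h,x:x+w] for i in(a,b,c)]; W=cv2.createHanningWindow((w,h),cv2.CV_32F)
    print(n,"load-vs-free",np.round(cv2.phaseCorrelate(A,B,W),2).tolist() if 0 else [np.round(cv2.phaseCorrelate(A,B,W)[0],2),round(cv2.phaseCorrelate(A,B,W)[1],2)],"start-vs-free",np.round(cv2.phaseCorrelate(A,C,W)[0],2))
pc("gate pickets hinge",270,245,24,24); pc("pickets mid",295,238,24,24); pc("pickets free",325,222,28,30); pc("edge top",338,205,22,20); pc("table ref (static)",430,330,40,40); pc("post",352,205,24,30); pc("cage back",300,300,60,40)
E
```

```text
gate pickets hinge load-vs-free [array([-0.06, -0.25]), 0.87] start-vs-free [ 0.16 -1.08]
pickets mid load-vs-free [array([ 0.25, -0.42]), 0.88] start-vs-free [-0.42  1.  ]
pickets free load-vs-free [array([-0.39,  0.19]), 0.88] start-vs-free [-0.24 -0.15]
edge top load-vs-free [array([ 0.44, -0.55]), 0.9] start-vs-free [-0.14  0.31]
table ref (static) load-vs-free [array([-0.2 , -0.21]), 0.88] start-vs-free [1.2  2.29]
post load-vs-free [array([ 0.09, -0.45]), 0.73] start-vs-free [2.33 1.13]
cage back load-vs-free [array([ 0.11, -0.44]), 0.67] start-vs-free [ 0.26 -0.54]
```

The gate itself doesn't move at all under load: its patches shift no more than the fixed post's. I'll take the bolt back to its stop, lift again, and pull a bit harder in steps with a firmer grip.

{"op": "servo_tool", "data": {
  "rows": "0 0 0 -3 -2 -3 255; 0 0 0 -6 -4 -6 255; 0 0 0 -9 -6 -6 255; 0 0 0 -11 -8 -6 255; 0 0 0 -12 -8 -6 255",
  "squeeze": 100
}}

```text
time_s: 26.65
eef_pos: [0.6138, -0.0569, 0.2428]
ee_rot: [-1.175, -1.265, 1.262]
force: [5.1, 2.7, -1.7]
gripper_width: 0.205
```

{"op": "servo_tool", "data": {
  "rows": "0 0 0 0 0 3 255; 0 0 0 0 0 6 255; 0 0 0 0 0 9 255; 0 0 0 0 0 12 255; 0 0 0 0 0 14 255"
}}

```text
time_s: 27.15
eef_pos: [0.6086, -0.0571, 0.2427]
ee_rot: [-1.187, -1.281, 1.252]
force: [29.1, 5.3, -18.0]
gripper_width: 0.201
```

{"op": "servo_tool", "data": {
  "rows": "0 0 0 0 0 2 255; 0 0 0 0 0 4 255; 0 0 0 0 0 6 255; 0 0 0 0 0 6 255; 0 0 0 0 0 6 255"
}}

```text
time_s: 27.65
eef_pos: [0.6068, -0.0572, 0.2426]
ee_rot: [-1.192, -1.288, 1.248]
force: [37.0, 7.0, -22.1]
gripper_width: 0.201
```

```bash
python3 - <<'E'
from h import *
gcam(); s=ctrl.get_state(); print(s['eef_pos'],s['force'],s['torque'],s['gripper_width'],s['time_s'])
E
```

```text
[235, 233, 231, 220, 219, 217, 215] [235, 233, 231, 218, 217, 215, 213]
[ 0.60685281 -0.05715652  0.2425692 ] [ 36.09179315   6.68979477 -23.73085193] [ 0.95231986 -8.05359528 -0.29301908] 0.20747621577968783 27.7
```

```bash
python3 - <<'E'
from h import *
a=cv2.imread("pics/s9.png",0).astype(np.float32); b=cv2.imread("pics/last.png",0).astype(np.float32)
def pc(n,x,y,w,h):
    A,B=[i[y:y+h,x:x+w] for i in(a,b)]; W=cv2.createHanningWindow((w,h),cv2.CV_32F); r=cv2.phaseCorrelate(A,B,W); print(n,np.round(r[0],2),round(r[1],2))
for n,x,y in(("hinge",268,243),("q1",284,240),("mid",300,236),("q3",318,230),("free low",336,226),("free top",340,208)): pc(n,x,y,20,22)
pc("post",356,206,18,24); pc("hinge post",258,245,12,24); pc("cage back",300,300,60,40); pc("static table",430,330,40,40); pc("stand foot",405,240,30,25)
# rows of the free stile/post boundary and gap
for n in("s9","last"):
    im=cv2.imread(f"pics/{n}.png"); h=cv2.cvtColor(im,cv2.COLOR_BGR2HSV); m=cv2.inRange(h,(60,60,30),(95,255,255))
    print(n,[int(np.where(m[v,330:370])[0].max()+330) if m[v,330:370].any() else 0 for v in range(212,236,3)],[int(np.where(m[v,255:300])[0].min()+255) for v in range(246,268,3)])
E
```

```text
hinge [ 0.17 -0.5 ] 0.89
q1 [-0.08 -0.19] 0.96
mid [-0.05 -0.07] 0.92
q3 [-0.93 -0.29] 0.9
free low [-0.19  0.1 ] 0.9
free top [-0.32 -1.28] 0.69
post [-0.07 -0.25] 0.9
hinge post [0.12 0.  ] 1.11
cage back [-0.18 -0.31] 0.8
static table [-0.16  0.02] 0.86
stand foot [0.18 0.55] 1.07Traceback (most recent call last):
  File "<stdin>", line 10, in <module>
    return umr_minimum(a, axis, None, out, keepdims, initial, where)
ValueError: zero-size array to reduction operation minimum which has no identity
```

{"op": "servo_tool", "data": {
  "rows": "0 0 0 0 2 -6 255; 0 0 0 0 4 -12 255; 0 0 0 1 6 -18 255; 0 0 0 2 6 -24 255; 0 0 0 2 6 -24 255"
}}

```text
time_s: 28.2
eef_pos: [0.615, -0.0552, 0.2353]
ee_rot: [-1.171, -1.259, 1.267]
force: [-0.1, -1.3, -1.8]
gripper_width: 0.204
```

{"op": "servo_tool", "data": {
  "rows": "0 0 0 0 0 -2 255; 0 0 0 0 0 -5 255; 0 0 0 0 0 -8 255; 0 0 0 0 0 -10 255; 0 0 0 0 0 -10 255"
}}

```text
time_s: 28.7
eef_pos: [0.6236, -0.0541, 0.235]
ee_rot: [-1.169, -1.256, 1.266]
force: [-7.5, -1.2, -2.2]
gripper_width: 0.202
```

```bash
python3 - <<'E'
from h import *
gcam(); s=ctrl.get_state(); print(s['eef_pos'],s['force'],s['torque'],s['gripper_width'],s['time_s'])
E
```

```text
[235, 233, 231, 220, 219, 217, 215] [237, 235, 234, 224, 222, 221, 218]
[ 0.62344561 -0.05409868  0.23493812] [-6.7342731  -1.95173543 -2.04622576] [-0.643753    1.49912884 -0.64091536] 0.20535015865832817 28.75
```

A key finding: pushed the other way, the knob moved 8.6 mm at only about 7 N and the camera shows the gate turning clockwise by about 0.05 rad. That fits the given hinge spring (0.3 N m plus 1 N m/rad) plus grip twist. The gate seems to turn clockwise from above, as the joint note says, and not towards me. I'll follow that arc gently, turning the tool along, and see whether the force stays spring-like.

{"op": "servo_tool", "data": {
  "rows": "0 2 0 0.5 0 -2 255; 0 4 0 1 0 -4 255; 0 6 0 1 0 -6 255; 0 8 0 1 0 -8 255; 0 8.6 0 1 0 -10 255",
  "squeeze": 60
}}

```text
time_s: 29.25
eef_pos: [0.6356, -0.0518, 0.2358]
ee_rot: [-1.242, -1.152, 1.154]
force: [-3.0, -0.2, -1.6]
gripper_width: 0.202
```

```bash
cat >> h.py <<'E'
def gate2():
    p0=np.array([.6150,-.0565]); a=np.radians(4.1); X=np.array([np.cos(a),np.sin(a)]);Y=np.array([-np.sin(a),np.cos(a)])
    H=p0+.025*X-.140*Y; s=ctrl.get_state(); v=s["eef_pos"][:2]-H; v0=p0-H
    th=np.arctan2(v0[1],v0[0])-np.arctan2(v[1],v[0]); print("theta cw",th,"r",np.linalg.norm(v),"F",s["force"].round(1),"M",s["torque"].round(2),"t",s["time_s"],"p",s["eef_pos"].round(4))
    for t in(.2,.3,.4):
        c,q=np.cos(t),np.sin(t); w=H+np.array([[c,q],[-q,c]])@v0; print(t,end=" "); go([*w,s["eef_pos"][2]],94.1-np.degrees(t))
E
python3 -c "
from h import *
gate2();gcam()" | cut -c1-110
```

```text
theta cw 0.1480639631940197 r 0.14332064486337323 F [-3.  -0.2 -1.6] M [-0.22  0.76 -0.01] t 29.25 p [ 0.6356 
0.2 turn [-0.13  3.    0.02] shift [ 0.  -0.  -7.5] t 29.25 q [-0.18  0.3   0.01  1.29  0.   -0.11] pos [ 0.63
0.3 turn [-0.13  8.73  0.01] shift [  1.1  -0.  -21.7] t 29.25 q [-0.18  0.3   0.01  1.29  0.   -0.11] pos [ 0
0.4 turn [-0.13 14.46  0.  ] shift [  0.7  -0.1 -35.9] t 29.25 q [-0.18  0.3   0.01  1.29  0.   -0.11] pos [ 0
[235, 233, 231, 220, 219, 217, 215] [241, 238, 238, 230, 229, 227, 190]
```

At 0.148 rad the force is 3.0 N; the stated spring predicts 3.15 N. So this is the gate's real opening direction. Going on to 0.4 rad along the arc, watching the force.

{"op": "servo_tool", "data": {
  "rows": "0 1.5 0 0 0 -4 255; 0 3.5 0 0.3 0 -9 255; 0 5.5 0 0.6 0 -14 255; 0 7.5 0 0.9 0 -19 255; 0 9 0 1 0 -22 255"
}}

```text
time_s: 29.8
eef_pos: [0.6582, -0.0519, 0.2358]
ee_rot: [-1.309, -1.034, 1.035]
force: [-4.8, 2.9, -1.5]
gripper_width: 0.205
```

```bash
python3 -c "
from h import *
gate2();gcam()" | cut -c1-130
```

```text
theta cw 0.3064178325354654 r 0.14271535736744173 F [-4.8  2.9 -1.5] M [0.44 1.   0.04] t 29.8 p [ 0.6582 -0.0519  0.2358]
0.2 turn [-0.11 -6.06  0.08] shift [-3.9  0.  14.6] t 29.8 q [-0.18  0.34  0.07  1.3   0.    0.06] pos [ 0.6582 -0.0519  0.2358] F
0.3 turn [-0.11 -0.33  0.07] shift [-0.7  0.   0.8] t 29.8 q [-0.18  0.34  0.07  1.3   0.    0.06] pos [ 0.6582 -0.0519  0.2358] F
0.4 turn [-0.12  5.4   0.07] shift [  1.2  -0.  -13.3] t 29.8 q [-0.18  0.34  0.07  1.3   0.    0.06] pos [ 0.6582 -0.0519  0.2358
[235, 233, 231, 220, 219, 217, 215] [245, 244, 244, 241, 240, 239, 238]
```

{"op": "servo_tool", "data": {
  "rows": "0 1.3 0 0.3 0 -3.5 255; 0 2.8 0 0.6 0 -7 255; 0 4.2 0 0.8 0 -10.5 255; 0 5.4 0 1 0 -13.5 255; 0 5.4 0 1 0 -13.5 255"
}}

```text
time_s: 30.35
eef_pos: [0.6717, -0.0544, 0.236]
ee_rot: [-1.345, -0.965, 0.965]
force: [-4.9, 3.5, -1.6]
gripper_width: 0.205
```

{"op": "servo_tool", "data": {
  "rows": "0 0 0 0 0 0 255; 0 0 0 0 0 0 255; 0 0 0 0 0 0 255; 0 0 0 0 0 0 255; 0 0 0 0 0 0 255"
}}

```text
time_s: 30.85
eef_pos: [0.6714, -0.0544, 0.2361]
ee_rot: [-1.345, -0.965, 0.965]
force: [-5.3, 2.7, -1.9]
gripper_width: 0.206
```

```bash
python3 - <<'E' | cut -c1-150
from h import *
gate2();gcam()
S=ctrl.snapshot("scene"); a=np.radians(4.1); H=np.array([.6525,-.196])
# predicted top front edge rows for clockwise angles at the columns of gcam
us=[300,305,310,340,345,350,355]
for th in(.35,.4,.45):
    b=a-th; Y=np.array([-np.sin(b),np.cos(b)]);X=np.array([np.cos(b),np.sin(b)])
    q=np.array([proj(S,[*(H+r*Y-.009*X),.203]) for r in np.linspace(0,.261,200)]); print(th,np.round(np.interp(us,q[:,0],q[:,1]),1),"edge px",q[-1].round(1))
# bystanders: compare start/now blobs in scene
T=ctrl.snapshot("top"); p,n=cv2.imread("pics/top0.png"),T["frame"][:,:,::-1]
for nm,(x,y,w,h) in dict(mug=(405,215,50,55),jar=(245,235,45,45),tape=(430,180,50,45),screwdriver=(170,235,50,75)).items():
    A,B=[cv2.cvtColor(np.ascontiguousarray(i[y:y+h,x:x+w]),cv2.COLOR_BGR2GRAY).astype(np.float32) for i in(p,n)]; print(nm,np.round(cv2.phaseCorrelate(A,B)[0],2),"mean diff",round(float(np.abs(A-B).mean()),1))
A,B=[cv2.cvtColor(np.ascontiguousarray(i[130:240,370:440]),cv2.COLOR_BGR2GRAY).astype(np.float32) for i in(cv2.imread("pics/s9.png"),S["frame"][:,:,::-1])]; print("tote/stand vs s9",cv2.phaseCorrelate(A,B),np.abs(A-B).mean())
E
```

```text
theta cw 0.4001512930452402 r 0.14159497974453733 F [-5.3  2.7 -1.9] M [0.56 1.04 0.03] t 30.85 p [ 0.6714 -0.0544  0.2361]
0.2 turn [ -0.06 -11.36   0.03] shift [-7.1  0.  27.5] t 30.85 q [-0.18  0.36  0.1   1.31  0.    0.15] pos [ 0.6714 -0.0544  0.2361] F [-5.3  2.7 -1.9
0.3 turn [-0.07 -5.63  0.03] shift [-2.6  0.  14. ] t 30.85 q [-0.18  0.36  0.1   1.31  0.    0.15] pos [ 0.6714 -0.0544  0.2361] F [-5.3  2.7 -1.9] w
0.4 turn [-0.07  0.1   0.02] shift [0.6 0.  0.1] t 30.85 q [-0.18  0.36  0.1   1.31  0.    0.15] pos [ 0.6714 -0.0544  0.2361] F [-5.3  2.7 -1.9] w 0.
[235, 233, 231, 220, 219, 217, 215] [248, 251, 249, 190, 248, 246, 247]
0.35 [246.1 245.8 245.4 243.4 243.1 242.7 242.4] edge px [369.1 241.4]
0.4 [247.5 247.4 247.3 246.5 246.4 246.3 246.2] edge px [370.  245.8]
0.45 [249.  249.  249.1 249.7 249.8 249.8 249.9] edge px [370.7 250.2]
mug [-0.03  0.01] mean diff 2.3
jar [-9.44  1.02] mean diff 37.0
tape [-0.    0.47] mean diff 2.7
screwdriver [-0.28  0.21] mean diff 24.6
tote/stand vs s9 ((-0.06783059417111303, -0.038299625019249106), 0.8775390320354037) 3.6718183
```

```bash
python3 - <<'E'
from h import *
S=ctrl.snapshot("scene"); p,n=cv2.imread("pics/scene0.png"),S["frame"][:,:,::-1]
for nm,im in(("start",p),("now",n)):
    h=cv2.cvtColor(np.ascontiguousarray(im),cv2.COLOR_BGR2HSV); m=cv2.inRange(h,(4,90,50),(16,255,200)); m[:160]=0;m[200:]=0;m[:,:325]=0;m[:,360:]=0
    k,_,st,ce=cv2.connectedComponentsWithStats(m); i=1+np.argmax(st[1:,4]) if k>1 else 0; print("jar",nm,st[i],ce[i].round(1))
s=ctrl.get_state(); print(np.abs(s["qvel"]).max(),s["force"].round(1),s["gripper_width"])
print(ctrl.close_job())
E
```

```text
jar start [332 173  17  17 114] [339.4 181.5]
jar now [340 175   9  15  87] [344.1 182.6]
0.0010301417706410176 [-4.   2.7 -1.4] 0.20198260126898956
the job is handed in; nothing more can be done
None
```

The job is handed in with the tote hung and the gate ajar about 0.40 rad, but the gate opened the opposite way to what the task text says.

**Tote:** It hangs by its bar on both prongs of the blue stand and has been let go. The camera showed the bar across both prongs, and the stand area had not changed at the end.

**Bolt:** I lifted it by about 15 mm and drew it about 48 mm to its stop. The drag stayed between 1 and 3 N, so the toe was not forced against the keeper lip.

**Gate:** It stands at about 0.40 rad, which is about 10 cm at the free edge. Arm position and camera agree. The knob is in the grip, the arm is still, and the force is about 5 N, as the spring predicts.

**What disagreed or went wrong:**
- **Opening direction:** The text says the free edge comes out towards the cage's -x, but also that the gate turns clockwise seen from above. These contradict each other here.
    - I first pulled towards -x, and the gate stayed locked, with up to 37 N at the knob.
    - It moved freely only clockwise, which takes the free edge into the cage. It followed the stated spring closely (3.0 N measured, 3.15 N predicted at 0.15 rad). I opened it that way.
- **Extra handling:** While testing the pull I let go of the drawn bolt once and gripped the knob again with the jaws along the gate. I also let the bolt forward about 12 mm, then drew it back to about 46–48 mm.
- **Bystanders:** The mug and tape roll did not move. The screwdriver showed no shift, but the image changed there, so that check is weaker. The jar was partly hidden by the arm at the end; what was visible lies within its starting outline, so I could not fully confirm it.

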